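# Put the batteries away in the press-to-open drawer

## Robot

A 6-joint arm with a two-finger parallel gripper is mounted at the origin on the work surface. World frame = base frame: x ahead of the robot, y to its left, z up, the work surface at z = 0. Lengths are in m, angles in rad, forces in N, time in s.
With the tool pointing down it reaches from about 0.3 to 0.85 m from the base axis. Payload 4.2 kg.
Tool frame: the origin (TCP) lies on the centre line of the jaws, within the pads' length; the fingertips stand 17 mm ahead of it and the grasp point (between the pads) lies 2 mm behind it (env.tip_extent is the distance from the TCP to the fingertips, in m); y points along the fingers, z is the direction in which the jaws open and shut, and the axes are right-handed (so a half turn about y gives the same grasp; the last joint's range is limited). The gripper opens to 91 mm and grips with 3 to 60 N. Pads are 32 mm wide; open, the fingers measure 118 mm over their backs; the gripper's body (76 mm by 178 mm) begins 60 mm behind the grasp point.
Start: joints at [1.126, 0.32, 1.565, -0, 1.257, -0.02], TCP at [0.237, 0.524, 0.231] pointing down, gripper open.
Joint ranges: [-3.11, 3.11], [-0.84, 2.01], [0.21, 2.61], [-1.34, 4.49], [0.05, 2.63], [-2.56, 2.56]. Speed limits (rad/s): [2.57, 2.57, 3.14, 3.14, 3.14, 3.14].

## Interface

Orientations are given as a unit quaternion [w, x, y, z].
In Python, from rig import env gives the robot as it stands. The module is installed in compiled form; this text tells all that it offers.
- The arm moves only by the tool arm_command, never from a script. Its argument "moves" is a list of rows, each a list of 3 entries, a list of its own where there are three numbers: the shift along the tool's x, y, z each as a share of 300 mm, from -1 to 1, then the turn, a rotation vector about the tool's x, y, z each as a share of 45 degrees, from -1 to 1, then the closure, from -1 (fully open) to 1 (shut), so that 0 is half open. In form: [[[x, y, z], [rx, ry, rz], grip], ...]. A call has 1 to 8 rows; each row is the pose to reach, as a shift and turn from the pose commanded when the call began, along the tool's axes at that moment; what a row does not reach only later rows make up. A row lasts 1/12 s, in which the tool goes at most 41.7 mm and 7.16 degrees, less where a joint would pass 70% of its speed; a pose out of reach is approached as far as the arm can. A call with a number of a shift or a turn outside -1 to 1 is refused whole. A call with a gripper value outside its range is refused whole. The fingers move at their own pace and stop on an object; "newtons" is the grip in N (left out, the last holds). Time passes only in rows, so rows that repeat a pose let the fingers close. It gives the time, the measured TCP pose, the force and the opening at its end, in the units of the state.
- env.state(): the state, without advancing time (a new reading comes with each control period).
- env.camera(name): name is "scene" or "top"; returns the picture (400x640x3 uint8, blue, green, red); there is no depth.
- env.get_calibration(name): a dict with "vertical_fov" (degrees; the focal length in pixels is half the picture's height over the tangent of half this angle, whatever the lens; pixels are square), "cx", "cy" (the principal point, pixels), "rvec" (rotation vector, rad) and "tvec" (3), from world to camera coordinates, as OpenCV has them. Camera axes: x right, y down, z forward; pixel columns grow to the right and rows downward; lengths in m; the calibration is good to about 2 mm. A picture is of the moment at which its call begins. get_calibration takes no time and is no camera call.
- env.sign_off(): hands the job in, once; it reports no verdict.
Trained networks look in the newest picture that a camera, given by its name, has taken for a name from the list of things; names that differ only in an ending like _2 or _b are one class to them, and where a whole thing is asked for, a point or a joint stands for the part that bears it (a point fixed in the world has none). Each returns a list of dicts, best first, with "confidence" (0 to 1); they miss things now and then, are a little off and sometimes report something else, mostly with a low value. They report only what shows in the picture. A call takes as long as a camera call.
- env.boxes_of(camera, name): "position" ([column, row] in pixels, amid what is visible of it).
- env.silhouettes(camera, name): "mask" (400x640 bool, what is visible of it) and "position" ([column, row] in pixels, amid what is visible of it).
The state is a dict: "time": time; "joints": joint angles; "qvel": joint speeds; "joint_torque": joint torques, N m; "ee_pos": TCP position; "tcp_rot": TCP orientation; "force": force on the tool from outside, world axes, zero at the start; "wrist_torque": the same for the moment, N m; "gripper_width": finger opening in m.
Only numpy, scipy, OpenCV 4.12 (cv2) and the standard library are available. Lean on these libraries where they do the work, as an engineer would, in place of code of your own. Each camera call takes 0.05 s, during which the arm holds its last target. There are 200 camera calls.

## Task

Put all the batteries away: press the front of the low grey drawer unit so that the drawer springs open, lay every black controller battery pack that is lying about in its wide tray, and empty the stubby cells out of the aluminium scoop cup into its narrow tray. Stand the empty scoop back upright on its cork coaster, then push the drawer home until it latches and make sure that it stays shut. Leave the gamepad and the remote where they are.

Things in the scene. Friction and masses are not known exactly. Their poses are not given: they have to be found in the camera images.
- cabinet: Fixed grey drawer unit, 340 mm wide (y), 250 deep (x), 90 high. Origin on the ledge under the middle of its front face; x points into the unit (away from the robot), y to the left along its front; turned by up to 5 degrees. A dock (50 mm high) and a closed battery box (34 mm) stand on the rear of its top, from 125 mm behind the front face. Underside of its top: 78 mm above the ledge.
- drawer (a joint): How far the drawer is out (m, along the unit's -x): 0 to 0.002 latched shut (starts so), 0.14 fully open, negative while pressed in (stop at -0.009). Push-push: press at least 8 mm beyond latched and let go. From latched it then springs fully open by itself (about 1 s); from open it comes back and stays. A shallower press leaves it as it was; another full press on it when latched reopens it.
- press_pad (a point): Middle of the outer face of the drawer's front panel, where to press along +x (axes as the cabinet's), 45 mm above the ledge; moves with the drawer, 24 mm before the cabinet's front face when latched. Panel 328 mm wide, 12 thick, top edge 70 mm above the ledge. The opening spring pushes out with 6.5 N (shut) to 3 N (open); pressing to the stop takes 7 to 12 N.
- wide_tray (a point): On the floor of the drawer's wide (left, +y) tray, 11 mm above the ledge, axes as the cabinet's, moves with the drawer. Tray 189 mm wide in y (94 either side of this point). With the drawer open this is the middle of the uncovered part: 75 mm to the front panel, 77 to the cabinet's face; the tray runs 45 mm on under the cabinet. Walls 5 mm thick, 49 mm above the floor (60 above the ledge).
- narrow_tray (a point): The same for the narrow (right, -y) tray: 108 mm wide in y (54 mm either side of this point), otherwise as the wide tray; one 5 mm wall parts the two.
- coaster: Fixed round cork coaster, 110 mm across and 6 mm high, right of the drawer unit. Origin at the centre of its underside, on the ledge.
- scoop: Loose aluminium scoop cup, 140 g, open on top, holding the cells on the coaster. Origin at the centre of the underside of its flat floor (56 mm in x, 70 in y, 4 thick), z up. Walls 45 mm high; the -x wall slopes out at 45 degrees to a pouring lip at x = -71, z = 45 mm. Handle 14 x 14 mm along -y from y = -35 to -135 mm, its axis at z = 36. Tipped 90 degrees about the handle, lip down, it empties.
- scoop_grip (a point): Middle of the scoop's handle where to pinch it, at x = 0, y = -100 mm, z = 36 mm in the scoop's frame; axes as the scoop's.
- pack1: Loose battery pack for a game controller, a black block 66 (x) by 30 (y) by 24 (z) mm with rounded edges and a grey band, about 70 g, lying flat on the ledge left of the drawer unit. Origin at the centre of its underside. Two or three of the three are present.
- pack2: Loose battery pack for a game controller, a black block 66 (x) by 30 (y) by 24 (z) mm with rounded edges and a grey band, about 70 g, lying flat on the ledge left of the drawer unit. Origin at the centre of its underside. Two or three of the three are present.
- pack3: Loose battery pack for a game controller, a black block 66 (x) by 30 (y) by 24 (z) mm with rounded edges and a grey band, about 70 g, lying flat on the ledge left of the drawer unit. Origin at the centre of its underside. Two or three of the three are present.
- cell1: Stubby cell, a cylinder 17 mm across and 34 mm long along its z axis, 17 g, origin at its centre; at the start it stands in the scoop. Three to six of the six are present.
- cell2: Stubby cell, a cylinder 17 mm across and 34 mm long along its z axis, 17 g, origin at its centre; at the start it stands in the scoop. Three to six of the six are present.
- cell3: Stubby cell, a cylinder 17 mm across and 34 mm long along its z axis, 17 g, origin at its centre; at the start it stands in the scoop. Three to six of the six are present.
- cell4: Stubby cell, a cylinder 17 mm across and 34 mm long along its z axis, 17 g, origin at its centre; at the start it stands in the scoop. Three to six of the six are present.
- cell5: Stubby cell, a cylinder 17 mm across and 34 mm long along its z axis, 17 g, origin at its centre; at the start it stands in the scoop. Three to six of the six are present.
- cell6: Stubby cell, a cylinder 17 mm across and 34 mm long along its z axis, 17 g, origin at its centre; at the start it stands in the scoop. Three to six of the six are present.
- gamepad: Bystander: white gamepad, 145 mm wide, 37 mm high, on the ledge between robot and coaster. Origin at its underside. Leave alone.
- remote: Bystander: black remote control 155 (x) by 44 by 18 mm, on the ledge near the packs, origin at the centre of its underside. Leave alone.

How it is judged:
On the way, in this order (a step that is already met when the one before it is completed fails the run):
1. the drawer has sprung open (value of joint drawer above 0.12 m), for 0.2 s.
2. every pack is in the wide tray and every cell in the narrow tray of the open drawer (x of pack1 in the frame of wide_tray between -0.076 and 0.125 m and y of pack1 in the frame of wide_tray between -0.0865 and 0.0865 m and z of pack1 in the frame of wide_tray between -0.01 and 0.04 m and x of pack2 in the frame of wide_tray between -0.076 and 0.125 m and y of pack2 in the frame of wide_tray between -0.0865 and 0.0865 m and z of pack2 in the frame of wide_tray between -0.01 and 0.04 m and x of pack3 in the frame of wide_tray between -0.076 and 0.125 m and y of pack3 in the frame of wide_tray between -0.0865 and 0.0865 m and z of pack3 in the frame of wide_tray between -0.01 and 0.04 m and x of cell1 in the frame of narrow_tray between -0.076 and 0.125 m and y of cell1 in the frame of narrow_tray between -0.0503 and 0.0503 m and z of cell1 in the frame of narrow_tray between -0.01 and 0.045 m and x of cell2 in the frame of narrow_tray between -0.076 and 0.125 m and y of cell2 in the frame of narrow_tray between -0.0503 and 0.0503 m and z of cell2 in the frame of narrow_tray between -0.01 and 0.045 m and x of cell3 in the frame of narrow_tray between -0.076 and 0.125 m and y of cell3 in the frame of narrow_tray between -0.0503 and 0.0503 m and z of cell3 in the frame of narrow_tray between -0.01 and 0.045 m and x of cell4 in the frame of narrow_tray between -0.076 and 0.125 m and y of cell4 in the frame of narrow_tray between -0.0503 and 0.0503 m and z of cell4 in the frame of narrow_tray between -0.01 and 0.045 m and x of cell5 in the frame of narrow_tray between -0.076 and 0.125 m and y of cell5 in the frame of narrow_tray between -0.0503 and 0.0503 m and z of cell5 in the frame of narrow_tray between -0.01 and 0.045 m and x of cell6 in the frame of narrow_tray between -0.076 and 0.125 m and y of cell6 in the frame of narrow_tray between -0.0503 and 0.0503 m and z of cell6 in the frame of narrow_tray between -0.01 and 0.045 m and value of joint drawer above 0.1 m), for 0.2 s.
At the end, for the whole second after the job is handed in: Drawer latched shut (within 4 mm of 0), nothing holding it; every pack present in the wide tray, every cell present in the narrow tray (centres between the walls, below the rim); scoop upright (within 7 degrees), at rest on the coaster, its origin within 40 mm of the coaster's centre (value of joint drawer between -0.004 and 0.004 m and x of pack1 in the frame of wide_tray between -0.076 and 0.125 m and y of pack1 in the frame of wide_tray between -0.0865 and 0.0865 m and z of pack1 in the frame of wide_tray between -0.01 and 0.04 m and x of pack2 in the frame of wide_tray between -0.076 and 0.125 m and y of pack2 in the frame of wide_tray between -0.0865 and 0.0865 m and z of pack2 in the frame of wide_tray between -0.01 and 0.04 m and x of pack3 in the frame of wide_tray between -0.076 and 0.125 m and y of pack3 in the frame of wide_tray between -0.0865 and 0.0865 m and z of pack3 in the frame of wide_tray between -0.01 and 0.04 m and x of cell1 in the frame of narrow_tray between -0.076 and 0.125 m and y of cell1 in the frame of narrow_tray between -0.0503 and 0.0503 m and z of cell1 in the frame of narrow_tray between -0.01 and 0.045 m and x of cell2 in the frame of narrow_tray between -0.076 and 0.125 m and y of cell2 in the frame of narrow_tray between -0.0503 and 0.0503 m and z of cell2 in the frame of narrow_tray between -0.01 and 0.045 m and x of cell3 in the frame of narrow_tray between -0.076 and 0.125 m and y of cell3 in the frame of narrow_tray between -0.0503 and 0.0503 m and z of cell3 in the frame of narrow_tray between -0.01 and 0.045 m and x of cell4 in the frame of narrow_tray between -0.076 and 0.125 m and y of cell4 in the frame of narrow_tray between -0.0503 and 0.0503 m and z of cell4 in the frame of narrow_tray between -0.01 and 0.045 m and x of cell5 in the frame of narrow_tray between -0.076 and 0.125 m and y of cell5 in the frame of narrow_tray between -0.0503 and 0.0503 m and z of cell5 in the frame of narrow_tray between -0.01 and 0.045 m and x of cell6 in the frame of narrow_tray between -0.076 and 0.125 m and y of cell6 in the frame of narrow_tray between -0.0503 and 0.0503 m and z of cell6 in the frame of narrow_tray between -0.01 and 0.045 m and horizontal distance between scoop and coaster below 0.04 m and angle between scoop's own z axis and vertical below 0.12 rad and z of scoop in the frame of coaster below 0.012 m and linear speed of scoop below 0.02 m/s); the robot touches nothing.
It fails at once if the gamepad is shoved more than 4 cm (distance of gamepad from where it was at the start of the episode above 0.04 m).
It fails at once if the remote is shoved more than 4 cm (distance of remote from where it was at the start of the episode above 0.04 m).
Of pack1, pack2, pack3 only 2 to 3 are there at a start; the rules pass over those that are not, and their reading is None.
Of cell1, cell2, cell3, cell4, cell5, cell6 only 3 to 6 are there at a start; the rules pass over those that are not, and their reading is None.
At some moment in a run one of pack1, pack2, pack3 may be knocked a few centimetres aside while the robot is not near it.
It also fails if it takes over 200 s, if anything falls off the work surface, if the arm or the gripper's body presses on something with over 40 N, if the wrist force passes 120 N, or if a joint passes its speed limit or range.

## Working session

There is one attempt and no reset: what is moved stays moved. The work goes in short steps, Python scripts to look and compute and a tool call to move; the robot and the scene stay as the last step left them, time stands still between calls to the robot, and variables do not carry over. Pictures are saved under pics/ and viewed, about 12 in all and at most 16, crops included, and the job is handed in when it is done.

Besides the shell and the picture viewer there is one more tool, called as name(argument=value, ...), one argument or row to a line, values as JSON. arm_command: Moves the arm, as the interface text tells. Its arguments: {"type":"object","properties":{"moves":{"type":"array"},"newtons":{"type":"number"}},"required":["moves"]}

```bash
mkdir -p pics; cat > h.py <<'E'
import numpy as np, cv2
from rig import env
from scipy.spatial.transform import Rotation as R
def cal(n):
    c=env.get_calibration(n); f=200/np.tan(np.radians(c["vertical_fov"])/2)
    K=np.array([[f,0,c["cx"]],[0,f,c["cy"]],[0,0,1]]); return K,np.array(c["rvec"],float).ravel(),np.array(c["tvec"],float).ravel()
def ray(n,uv,z):
    K,r,t=cal(n); M=cv2.Rodrigues(r)[0]; c=-M.T@t
    d=(M.T@np.linalg.inv(K)@np.c_[np.atleast_2d(uv),np.ones(len(np.atleast_2d(uv)))].T).T
    return c+d*((z-c[2])/d[:,2])[:,None]
def proj(n,P):
    K,r,t=cal(n); return cv2.projectPoints(np.atleast_2d(P).astype(float),r,t,K,None)[0][:,0]
def snap(n,f=None):
    im=env.camera(n)
    if f: cv2.imwrite(f"pics/{f}.png",im)
    return im
def st():
    s=env.state(); q=np.array(s["tcp_rot"]); return s,np.array(s["ee_pos"]),R.from_quat(q[[1,2,3,0]])
def go(p,Rt):
    "shift shares and turn shares to reach world pose"
    s,e,r=st(); print("shift",np.round(r.inv().apply(np.array(p)-e)/.3,3),"turn",np.round((r.inv()*Rt).as_rotvec()/np.radians(45),3))
E
python3 - <<'E'
from h import *
for n in("scene","top"):
    snap(n,n+"0"); c=cal(n); M=cv2.Rodrigues(c[1])[0]; print(n,c[0][0,0],-M.T@c[2], M[2])
s,e,r=st(); print(s); print(r.as_matrix().round(3)); print(env.tip_extent)
for n in("scene","top"):
  for k in("pack1","scoop","coaster","cabinet","remote","gamepad","cell1","press_pad","scoop_grip"):
    print(n,k,[(np.round(d["position"]),round(d["confidence"],2)) for d in env.boxes_of(n,k)])
E
```

```text
scene 416.6608364166154 [ 1.03655362 -0.4461254   0.85023556] [-0.47556608  0.46004284 -0.7497983 ]
top 456.5965290773225 [ 0.35456454 -0.00146486  1.11105548] [ 0.17787518  0.01277022 -0.98397019]
{'time': 0.1, 'joints': array([ 1.12596965e+00,  3.20267783e-01,  1.56552501e+00, -4.66790897e-06,
        1.25738280e+00, -1.99766416e-02]), 'qvel': array([ 0.00046714, -0.00053332, -0.00411476, -0.00042623, -0.00264675,
        0.00072178]), 'joint_torque': array([ 2.62444973e-04, -4.13333881e+01, -2.32509077e+01,  7.29447906e-02,
        4.23456053e-02, -7.55952306e-05]), 'ee_pos': array([0.23682071, 0.52352406, 0.23019389]), 'tcp_rot': array([-0.69066773,  0.69175766, -0.14920687,  0.14895213]), 'force': array([ 0.0940354 ,  0.13903128, -0.08841319]), 'wrist_torque': array([-0.02056536,  0.00722814,  0.04631589]), 'gripper_width': 0.09129074248289018}
[[ 0.911 -0.001  0.412]
 [-0.412 -0.001  0.911]
 [-0.    -1.    -0.002]]
0.017
scene pack1 [(array([384., 171.]), 0.83), (array([403., 141.]), 0.68), (array([357., 149.]), 0.65), (array([323., 242.]), 0.17)]
scene scoop [(array([357., 129
[... 227 characters left out ...]
 [(array([196., 319.]), 0.6)]
scene press_pad [(array([320., 246.]), 0.76)]
scene scoop_grip [(array([218., 320.]), 0.84)]
top pack1 [(array([209., 211.]), 0.78), (array([145., 232.]), 0.73), (array([209., 259.]), 0.67)]
top scoop [(array([461., 183.]), 0.93)]
top coaster [(array([456., 210.]), 0.78)]
top cabinet [(array([332., 120.]), 0.9)]
top remote [(array([171., 290.]), 0.88), (array([337., 171.]), 0.15)]
top gamepad [(array([430., 300.]), 0.87)]
top cell1 [(array([470., 199.]), 0.61), (array([469., 191.]), 0.47), (array([460., 199.]), 0.37)]
top press_pad [(array([337., 170.]), 0.91), (array([460., 210.]), 0.66)]
top scoop_grip [(array([336., 171.]), 0.69), (array([461., 186.]), 0.56)]
```

View pics/top0.png

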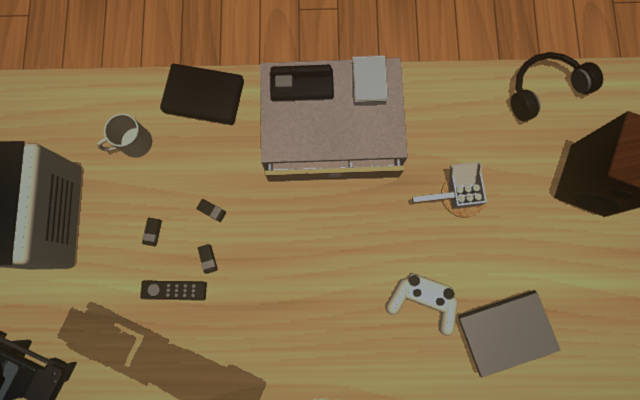

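View pics/scene0.png

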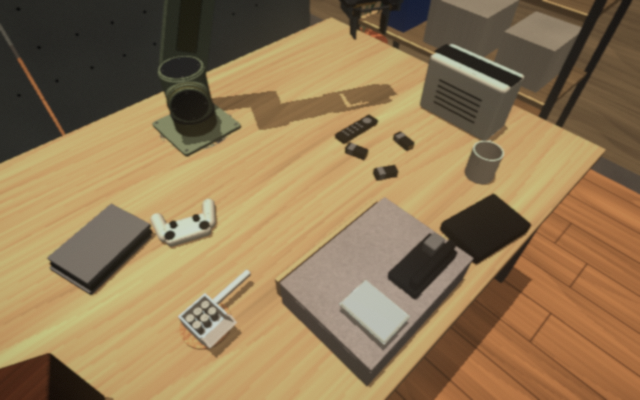

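The top view shows the cabinet (front edge at about row 175), three packs at (211,210), (152,232) and (207,259), the remote at (173,290), and the scoop with 6 cells at (468,188). Its handle points left and its lip points up. Next I'll fit box models to the silhouettes.

```bash
cat >> h.py <<'E'
from scipy.optimize import minimize
def fit(cams,masks,hulls,x0):
    "x,y,yaw of union of convex hulls (object frame pts) vs masks"
    def cost(x):
        c,s=np.cos(x[2]),np.sin(x[2]); tot=0
        for n,m in zip(cams,masks):
            im=np.zeros((1600,2560),np.uint8)
            for h in hulls:
                P=np.c_[x[0]+c*h[:,0]-s*h[:,1],x[1]+s*h[:,0]+c*h[:,1],h[:,2]]
                cv2.fillConvexPoly(im,cv2.convexHull(((proj(n,P)+.5)*4).round().astype(np.int32)),1)
            im=cv2.resize(im.astype(np.float32),(640,400),interpolation=cv2.INTER_AREA)
            tot+=np.abs(im-m).sum()/m.sum()
        return tot
    best=min((minimize(cost,x0,method="Nelder-Mead",options=dict(initial_simplex=np.array(x0)+np.array([[0,0,0],[a,0,0],[0,a,0],[0,0,b]]),xatol=1e-4,fatol=1e-5,maxiter=200)) for a,b in((.01,.1),(-.006,-.15))),key=lambda r:r.fun)
    return best.x,best.fun
def box(x0,x1,y0,y1,z0,z1): return np.array([[x,y,z] for x in(x0,x1) for y in(y0,y1) for z in(z0,z1)],float)
PACK=[box(-.033,.033,-.015,.015,0,.024)]
def rect(n,m,z):
    P=ray(n,np.argwhere(m)[:,::-1],z)[:,:2]; (c,wh,a)=cv2.minAreaRect((P*1000).astype(np.float32))
    a=np.radians(a); a=a if wh[0]>=wh[1] else a+np.pi/2
    return np.array(c)/1000,np.array(wh),(a+np.pi/2)%np.pi-np.pi/2
def packs(n="top",minc=.4):
    env.camera(n)
    for d in env.silhouettes(n,"pack1"):
        if d["confidence"]<minc: continue
        c,wh,a=rect(n,d["mask"],.016); x,f=fit([n],[d["mask"]],PACK,[*c,a])
        print("pack",np.round(d["position"]),round(d["confidence"],2),"rect",c.round(3),wh.round(0),round(a,2),"fit",x.round(4),"err",round(f,2))
E
python3 - <<'E'
from h import *
packs()
d=env.silhouettes("top","remote")[0]; c,wh,a=rect("top",d["mask"],.01); print("remote",c,wh,a)
d=env.silhouettes("top","gamepad")[0]; c,wh,a=rect("top",d["mask"],.03); print("gamepad",c,wh,a)
for k in("coaster","scoop","cabinet","press_pad","scoop_grip"):
    for d in env.silhouettes("top",k)[:2]:
        m=d["mask"]; ys,xs=np.where(m); print(k,d["confidence"],m.sum(),xs.min(),xs.max(),ys.min(),ys.max())
c=ray("top",np.array(env.silhouettes("top","coaster")[0]["position"]),.006)
m=env.silhouettes("top","scoop")[0]["mask"]
S=[np.r_[box(-.028,.028,-.035,.035,.006,.051),[[-.071,-.035,.051],[-.071,.035,.051]]],box(-.007,.007,-.135,-.035,.035,.049)]
i=ray("top",[468,190],.03)[0]; print("scoop",fit(["top"],[m],S,[i[0],i[1],3.2]),i)
m=env.silhouettes("top","cabinet")[0]["mask"]
C=[box(0,.25,-.17,.17,0,.09),box(-.024,-.012,-.164,.164,.02,.07)]
i=ray("top",[332,165],.09)[0]; print("cab",fit(["top"],[m],C,[i[0],i[1],0.]),i)
im=cv2.imread("pics/top0.png")
a=cv2.resize(im[150:220,400:500],None,fx=6,fy=6,interpolation=cv2.INTER_CUBIC)
b=cv2.resize(im[145:190,250:420],None,fx=4,fy=4,interpolation=cv2.INTER_CUBIC)
o=np.zeros((600,680,3),np.uint8);o[:420,:600]=a;o[420:600,:680]=b;cv2.imwrite("pics/crop1.png",o)
E
```

```text
pack [149. 233.] 0.94 rect [0.506 0.413] [38. 66.] -0.2 fit [ 0.5071  0.4153 -0.1879] err 0.1
pack [207. 259.] 0.8 rect [0.438 0.276] [70. 35.] 0.26 fit [0.4382 0.2769 0.252 ] err 0.1
pack [211. 211.] 0.69 rect [0.559 0.269] [70. 31.] 1.01 fit [0.5584 0.2696 1.0125] err 0.15
pack [336. 168.] 0.54 rect [ 0.653 -0.034] [ 50. 342.] -1.54 fit [ 0.6549 -0.039  -1.4302] err 0.84
remote [0.36577176 0.35588855] [158.92649841  47.0345726 ] 1.5571521535820936
gamepad [ 0.33130722 -0.23765739] [160.15135193 108.30104065] 1.181101290805782
coaster 0.74 378 441 482 181 217
coaster 0.57 2502 265 402 159 181
scoop 0.78 1443 412 485 161 209
cabinet 0.86 16862 260 406 56 181
cabinet 0.67 2352 266 403 159 180
press_pad 0.83 2453 265 403 159 181
scoop_grip 0.69 363 143 159 219 245
scoop_grip 0.65 1268 413 485 163 208
scoop (array([ 0.58467062, -0.35164123,  3.25159389]), np.float64(0.30461711711711714)) [ 0.59382133 -0.35550321  0.03      ]
cab (array([ 0.65491427, -0.03121195,  0.02263488]), np.float64(0.020371248962163444)) [ 0.64493792 -0.02723725  0.09      ]
```

View pics/crop1.png

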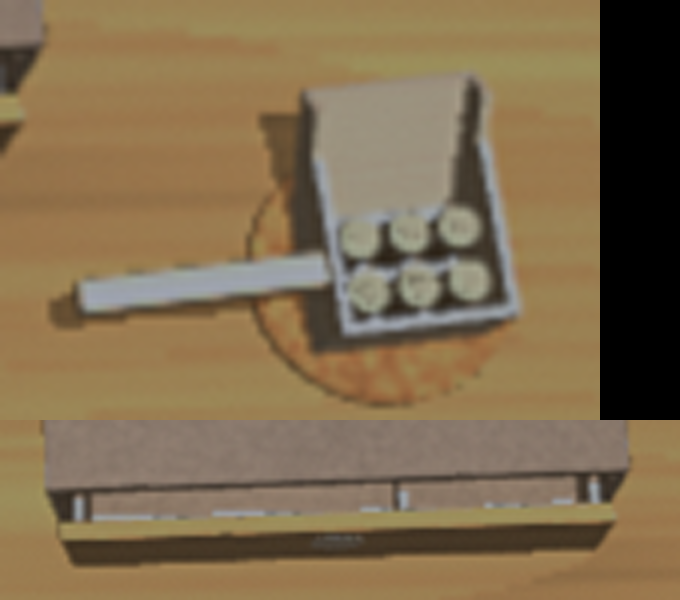

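The crop shows 6 cells in the scoop, the handle tip at (414,200), the lip corners at (451,165) and (479,162.5), and the back corners at (458,205.5) and (486,202.5). I'll refine the scoop pose from these corners.

```bash
python3 - <<'E'
from h import *
from scipy.optimize import least_squares
obj=np.array([[.028,-.035,.051],[.028,.035,.051],[-.071,-.035,.051],[-.071,.035,.051],[0,-.135,.049]])
px=np.array([[457.8,205.5],[486.3,202.5],[450.8,165.3],[479,162.5],[413.7,199.7]])
def f(x):
    c,s=np.cos(x[2]),np.sin(x[2]);P=np.c_[x[0]+c*obj[:,0]-s*obj[:,1],x[1]+s*obj[:,0]+c*obj[:,1],obj[:,2]]
    return (proj("top",P)-px).ravel()
r=least_squares(f,[.585,-.35,3.2]);print(r.x,r.fun.round(1))
x=r.x;c,s=np.cos(x[2]),np.sin(x[2]);print("grip",x[0]+s*.1,x[1]-c*.1)
cp=np.array([[247,265],[300,370],[390,405],[490,350],[262,200]])/6+[400,150]
P=ray("top",cp,.003)[:,:2];print(least_squares(lambda q:np.hypot(*(P-q[:2]).T)-.055,[.58,-.35]).x)
Y=.0226;X=np.array([.6549,-.0312])
def cab(u,v):return X+u*np.array([np.cos(Y),np.sin(Y)])+v*np.array([-np.sin(Y),np.cos(Y)])
print("pad",cab(-.024,0))
# drawer open: panel outer at -.164; tray pts: panel inner -.152, so wide_tray x=-.077
# y: outer width 189+108+3*5=312 => left inner +151, divider, right
print("wide",cab(-.077,.151-.0945),"narrow",cab(-.077,-.151+.054),"panel open",cab(-.164,0))
E
```

```text
[ 0.58273977 -0.35320519  3.24510326] [-0.3  0.4  0.7 -0.1 -0.4  0.2  0.4 -0.4 -0.4 -0.2]
grip 0.5724071814344265 -0.2537404367561348
[ 0.58725278 -0.35198622]
pad [ 0.63090613 -0.03174235]
wide [0.57664287 0.02354552] narrow [ 0.58011168 -0.12991528] panel open [ 0.49094188 -0.03490608]
```

```bash
cat >> h.py <<'E'
def down(yaw): # tool down, tool x at yaw, jaws along yaw+90
    c,s=np.cos(yaw),np.sin(yaw); return R.from_matrix(np.array([[c,0,-s],[s,0,c],[0,-1,0]]))
E
python3 -c "
from h import *
go([.42,.25,.23],down(.0226))
go([.55,-.032,.20],down(.0226))"
```

```text
shift [ 0.932  0.003 -0.58 ] turn [-0.   -0.57  0.  ]
shift [ 1.714  0.103 -1.258] turn [-0.   -0.57  0.  ]
```

arm_command(
  moves=[
    [[0.93,0,-0.58],[0,-0.57,0],1],
    [[0.93,0,-0.58],[0,-0.57,0],1],
    [[0.93,0,-0.58],[0,-0.57,0],1],
    [[0.93,0,-0.58],[0,-0.57,0],1],
    [[0.93,0,-0.58],[0,-0.57,0],1],
    [[0.93,0,-0.58],[0,-0.57,0],1],
    [[0.93,0,-0.58],[0,-0.57,0],1],
    [[0.93,0,-0.58],[0,-0.57,0],1],
  ],
)

```text
time: 2.27
ee_pos: [0.4189, 0.2505, 0.2313]
tcp_rot: [0.707, -0.707, -0.008, 0.008]
force: [0.3, 0.8, -0.2]
gripper_width: 0.0408
```

```bash
python3 -c "
from h import *
print(st()[1]); go([.56,-.032,.20],down(.0226)); go([.58,-.032,.048],down(.0226))"
```

```text
[0.4189445  0.25049879 0.23125165]
shift [ 0.448  0.104 -0.952] turn [-0.001  0.001  0.001]
shift [ 0.514  0.611 -0.954] turn [-0.001  0.001  0.001]
```

arm_command(
  moves=[
    [[0.45,0.1,-0.95],[0,0,0],1],
    [[0.45,0.1,-0.95],[0,0,0],1],
    [[0.45,0.1,-0.95],[0,0,0],1],
    [[0.45,0.1,-0.95],[0,0,0],1],
    [[0.45,0.1,-0.95],[0,0,0],1],
    [[0.45,0.1,-0.95],[0,0,0],1],
    [[0.45,0.1,-0.95],[0,0,0],1],
    [[0.45,0.1,-0.95],[0,0,0],1],
  ],
)

```text
time: 2.93
ee_pos: [0.5611, -0.0333, 0.2005]
tcp_rot: [-0.707, 0.707, 0.008, -0.007]
force: [-0.2, -0.3, 0.7]
gripper_width: 0.0006
```

arm_command(
  moves=[
    [[0.0,0.51,0],[0,0,0],1],
    [[0,0.51,0],[0,0,0],1],
    [[0,0.51,0],[0,0,0],1],
    [[0,0.51,0],[0,0,0],1],
    [[0,0.51,0],[0,0,0],1],
    [[0.1,0.51,0],[0,0,0],1],
    [[0.1,0.51,0],[0,0,0],1],
    [[0.1,0.51,0],[0,0,0],1],
  ],
)

```text
time: 3.6
ee_pos: [0.5922, -0.0289, 0.0498]
tcp_rot: [-0.707, 0.707, 0.01, -0.007]
force: [-0.6, 0.1, 0.7]
gripper_width: 0.0002
```

arm_command(
  moves=[
    [[0.04,0,0],[0,0,0],1],
    [[0.07,0,0],[0,0,0],1],
    [[0.083,0,0],[0,0,0],1],
    [[0.09,0,0],[0,0,0],1],
    [[0.09,0,0],[0,0,0],1],
  ],
)

```text
time: 4.02
ee_pos: [0.6155, -0.0282, 0.0484]
tcp_rot: [0.707, -0.707, -0.007, 0.009]
force: [-3.5, 0.5, 2.1]
gripper_width: 0.0001
```

arm_command(
  moves=[
    [[0.015,0,0],[0,0,0],1],
    [[0.03,0,0],[0,0,0],1],
    [[0.03,0,0],[0,0,0],1],
  ],
)

```text
time: 4.27
ee_pos: [0.6237, -0.028, 0.0481]
tcp_rot: [0.707, -0.707, -0.007, 0.01]
force: [-7.0, -0.3, 5.9]
gripper_width: 0.0004
```

arm_command(
  moves=[
    [[0.012,0,0],[0,0,0],1],
    [[0.017,0,0],[0,0,0],1],
    [[0.017,0,0],[0,0,0],1],
  ],
)

```text
time: 4.52
ee_pos: [0.6253, -0.028, 0.048]
tcp_rot: [0.707, -0.707, -0.004, 0.012]
force: [-13.8, -0.0, 9.9]
gripper_width: 0.0003
```

arm_command(
  moves=[
    [[-0.8,0,0],[0,0,0],1],
    [[-0.8,0,0],[0,0,0],1],
    [[-0.8,0,0],[0,0,0],1],
    [[-0.8,0,0],[0,0,0],1],
    [[-0.8,0,0],[0,0,0],1],
    [[-0.8,-0.6,0],[0,0,0],1],
    [[-0.8,-0.6,0],[0,0,0],1],
    [[-0.8,-0.6,0],[0,0,0],1],
  ],
)

```text
time: 5.18
ee_pos: [0.3989, -0.0331, 0.172]
tcp_rot: [0.707, -0.707, -0.008, 0.008]
force: [1.8, -0.9, 1.0]
gripper_width: 0.0004
```

arm_command(
  moves=[
    [[0,-0.2,0.2],[0,0,0],-1],
    [[0,-0.2,0.2],[0,0,0],-1],
    [[0,-0.2,0.3],[0,0,0],-1],
    [[0,-0.2,0.3],[0,0,0],-1],
    [[0,-0.2,0.3],[0,0,0],-1],
    [[0,-0.2,0.3],[0,0,0],-1],
    [[0,-0.2,0.3],[0,0,0],-1],
    [[0,-0.2,0.3],[0,0,0],-1],
  ],
)

```text
time: 5.85
ee_pos: [0.3986, 0.0559, 0.2304]
tcp_rot: [-0.707, 0.707, 0.007, -0.008]
force: [-0.1, -0.3, -0.4]
gripper_width: 0.0508
```

```bash
python3 - <<'E'
from h import *
im=snap("top"); packs()
cv2.imwrite("pics/t2.png",cv2.resize(im[100:300,120:500],None,fx=2,fy=2,interpolation=cv2.INTER_CUBIC)); print(st()[1])
E
```

```text
pack [148. 232.] 0.85 rect [0.507 0.413] [38. 67.] -0.15 fit [ 0.5071  0.4148 -0.1732] err 0.12
pack [206. 258.] 0.79 rect [0.44  0.276] [68. 34.] 0.29 fit [0.4392 0.2765 0.3061] err 0.11
pack [343. 198.] 0.63 rect [ 0.586 -0.038] [186. 336.] -1.56 fit [ 0.5864 -0.0322 -1.5298] err 0.96
pack [463. 200.] 0.59 rect [ 0.575 -0.34 ] [ 7. 10.] -0.07 fit [ 0.5934 -0.3504 -1.0113] err 20.07
pack [210. 211.] 0.54 rect [0.557 0.269] [70. 30.] 1.04 fit [0.5577 0.2699 1.034 ] err 0.14
[0.39875041 0.05614495 0.23067306]
```

View pics/t2.png

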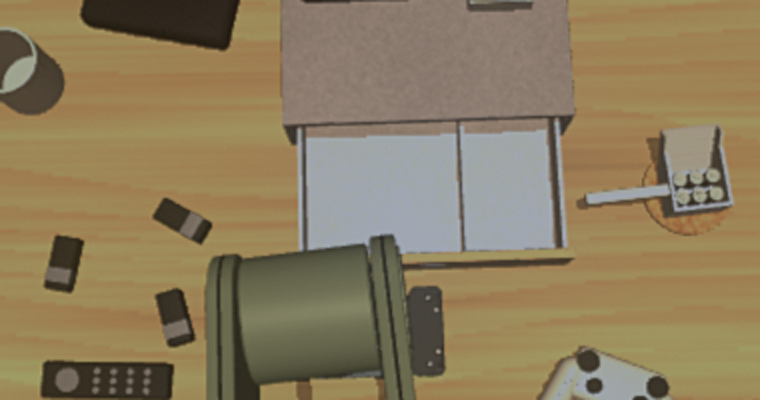

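The drawer is open, with the panel at row ~225 and the divider at column ~350, and all three packs are in place. I'll go for the pack at (0.439, 0.277) first.

```bash
python3 -c "
from h import *
go([.439,.2765,.11],down(.29))"
```

```text
shift [0.15  0.402 0.731] turn [-0.    -0.342 -0.001]
```

arm_command(
  moves=[
    [[0.15,0.4,0.73],[0,-0.34,0],-0.3],
    [[0.15,0.4,0.73],[0,-0.34,0],-0.3],
    [[0.15,0.4,0.73],[0,-0.34,0],-0.3],
    [[0.15,0.4,0.73],[0,-0.34,0],-0.3],
    [[0.15,0.4,0.73],[0,-0.34,0],-0.3],
    [[0.15,0.4,0.73],[0,-0.34,0],-0.3],
    [[0.15,0.4,0.73],[0,-0.34,0],-0.3],
    [[0.15,0.4,0.73],[0,-0.34,0],-0.3],
  ],
)

```text
time: 6.67
ee_pos: [0.4384, 0.2777, 0.1092]
tcp_rot: [-0.699, 0.7, 0.102, -0.104]
force: [-0.6, -0.9, 0.0]
gripper_width: 0.059
```

```bash
python3 -c "
from h import *
print(st()[0]['gripper_width']);go([.439,.2765,.02],down(.29))"
```

```text
0.05899850820240711
shift [ 0.002  0.297 -0.004] turn [ 0.001  0.003 -0.004]
```

arm_command(
  moves=[
    [[0,0.15,0],[0,0,0],-0.3],
    [[0,0.25,0],[0,0,0],-0.3],
    [[0,0.297,0],[0,0,0],-0.3],
    [[0,0.297,0],[0,0,0],1],
    [[0,0.297,0],[0,0,0],1],
    [[0,0.297,0],[0,0,0],1],
    [[0,0.297,0],[0,0,0],1],
    [[0,0.297,0],[0,0,0],1],
  ],
  newtons=20,
)

```text
time: 7.33
ee_pos: [0.4399, 0.277, 0.0237]
tcp_rot: [0.7, -0.699, -0.103, 0.101]
force: [-0.1, -1.7, 3.2]
gripper_width: 0.0301
```

arm_command(
  moves=[
    [[0,0,0],[0,0,0],1],
    [[0,0,0],[0,0,0],1],
    [[0,-0.3,0],[0,0,0],1],
    [[0,-0.35,0],[0,0,0],1],
    [[0,-0.35,0],[0,0,0],1],
    [[0,-0.35,0],[0,0,0],1],
  ],
)

```text
time: 7.83
ee_pos: [0.4417, 0.2787, 0.1327]
tcp_rot: [0.701, -0.698, -0.106, 0.098]
force: [1.4, 1.4, -1.1]
gripper_width: 0.0299
```

```bash
cat >> h.py <<'E'
Y=.0226;X=np.array([.6549,-.0312])
def cab(u,v):return X+u*np.array([np.cos(Y),np.sin(Y)])+v*np.array([-np.sin(Y),np.cos(Y)])
def wide(x,y): return cab(-.077+x,.0565+y)
def nar(x,y): return cab(-.077+x,-.097+y)
E
python3 -c "
from h import *
print(st()[0]['gripper_width'],st()[1]);go([*wide(.036,-.03),.13],down(Y))"
```

```text
0.029905481060529582 [0.44174012 0.27868633 0.13271979]
shift [ 0.277  0.009 -1.072] turn [-0.006  0.341  0.014]
```

arm_command(
  moves=[
    [[0.26,0,-1],[0,0.34,0],1],
    [[0.26,0,-1],[0,0.34,0],1],
    [[0.26,0,-1],[0,0.34,0],1],
    [[0.26,0,-1],[0,0.34,0],1],
    [[0.26,0,-1],[0,0.34,0],1],
    [[0.26,0,-1],[0,0.34,0],1],
    [[0.26,0,-1],[0,0.34,0],1],
    [[0.26,0,-1],[0,0.34,0],1],
  ],
)

```text
time: 8.5
ee_pos: [0.6011, 0.0073, 0.1261]
tcp_rot: [-0.707, 0.708, 0.007, -0.007]
force: [0.2, 0.4, -1.2]
gripper_width: 0.0301
```

```bash
python3 -c "
from h import *
print(st()[0]['gripper_width'],st()[1]);go([*wide(.036,-.03),.038],down(Y))"
```

```text
0.03008656678900583 [0.60114374 0.00727475 0.12607174]
shift [ 0.039  0.294 -0.043] turn [ 0.002 -0.003  0.001]
```

arm_command(
  moves=[
    [[0.039,0.1,-0.043],[0,0,0],1],
    [[0.039,0.22,-0.043],[0,0,0],1],
    [[0.039,0.294,-0.043],[0,0,0],1],
    [[0.039,0.3,-0.043],[0,0,0],1],
    [[0.039,0.3,-0.043],[0,0,0],1],
    [[0.039,0.3,-0.043],[0,0,0],-0.1],
    [[0.039,0.3,-0.043],[0,0,0],-0.1],
    [[0.039,0.3,-0.043],[0,0,0],-0.1],
  ],
)

```text
time: 9.17
ee_pos: [0.6119, -0.0007, 0.0384]
tcp_rot: [0.707, -0.707, -0.009, 0.007]
force: [0.2, -0.5, -0.3]
gripper_width: 0.0468
```

arm_command(
  moves=[
    [[0,0,0],[0,0,0],-0.1],
    [[0,0,0],[0,0,0],-0.1],
    [[0,-0.2,0],[0,0,0],-0.1],
    [[0,-0.4,0],[0,0,0],-0.3],
    [[0,-0.4,0.5],[0,0,0],-0.3],
    [[0,-0.4,0.5],[0,0,0],-0.3],
    [[0,-0.4,0.5],[0,0,0],-0.3],
    [[0,-0.4,0.5],[0,0,0],-0.3],
  ],
)

```text
time: 9.83
ee_pos: [0.6078, 0.1519, 0.1588]
tcp_rot: [0.708, -0.706, -0.009, 0.007]
force: [0.5, 0.3, -0.7]
gripper_width: 0.059
```

```bash
python3 - <<'E'
from h import *
packs(); print(st()[0]['gripper_width'],st()[1]);go([.5577,.27,.12],down(1.02)); go([.507,.415,.12],down(-.18))
E
```

```text
pack [149. 231.] 0.81 rect [0.508 0.414] [39. 69.] -0.19 fit [ 0.5081  0.4154 -0.1702] err 0.09
pack [321. 187.] 0.61 rect [0.612 0.   ] [32. 73.] -0.02 fit [ 6.129e-01 -1.000e-04  1.320e-02] err 0.07
0.05909317518177625 [0.60829167 0.1535383  0.15892397]
shift [-0.158  0.13   0.392] turn [-0.    -1.263  0.006]
shift [-0.314  0.131  0.88 ] turn [-0.004  0.265  0.005]
```

Pack 2 is in the tray. Next is the pack at (0.508, 0.415).

arm_command(
  moves=[
    [[-0.31,0,0.88],[0,0.26,0],-0.3],
    [[-0.31,0,0.88],[0,0.26,0],-0.3],
    [[-0.31,0.1,0.88],[0,0.26,0],-0.3],
    [[-0.31,0.15,0.88],[0,0.26,0],-0.3],
    [[-0.31,0.15,0.88],[0,0.26,0],-0.3],
    [[-0.31,0.15,0.88],[0,0.26,0],-0.3],
    [[-0.31,0.15,0.88],[0,0.26,0],-0.3],
    [[-0.31,0.15,0.88],[0,0.26,0],-0.3],
  ],
)

```text
time: 10.6
ee_pos: [0.5056, 0.4152, 0.1098]
tcp_rot: [0.704, -0.704, 0.063, -0.061]
force: [0.3, -0.2, -0.4]
gripper_width: 0.0592
```

```bash
python3 - <<'E'
from h import *
packs();go([.5078,.4153,.021],down(-.175))
E
```

```text
pack [213. 210.] 0.76 rect [0.557 0.269] [72. 31.] 1.07 fit [0.558  0.27   1.0443] err 0.08
pack [322. 190.] 0.55 rect [ 0.612 -0.002] [32. 68.] -0.01 fit [ 6.13e-01 -5.00e-04  1.80e-03] err 0.07
shift [-0.004  0.301  0.015] turn [ 0.002 -0.005 -0.001]
```

arm_command(
  moves=[
    [[0.005,0.15,0.005],[0,0,0],-0.3],
    [[0.005,0.25,0.005],[0,0,0],-0.3],
    [[0.005,0.297,0.005],[0,0,0],-0.3],
    [[0.005,0.3,0.005],[0,0,0],1],
    [[0.005,0.3,0.005],[0,0,0],1],
    [[0.005,0.3,0.005],[0,0,0],1],
    [[0.005,0.3,0.005],[0,0,0],1],
    [[0.005,0.3,0.005],[0,0,0],1],
  ],
)

```text
time: 11.37
ee_pos: [0.5116, 0.4122, 0.0238]
tcp_rot: [0.705, -0.703, 0.063, -0.065]
force: [0.5, -1.3, 1.5]
gripper_width: 0.0298
```

arm_command(
  moves=[
    [[0,0,0],[0,0,0],1],
    [[0,0,0],[0,0,0],1],
    [[0,-0.3,0],[0,0,0],1],
    [[0,-0.35,0],[0,0,0],1],
    [[0,-0.35,0],[0,0,0],1],
    [[0,-0.35,0],[0,0,0],1],
  ],
)

```text
time: 11.87
ee_pos: [0.5131, 0.4142, 0.1336]
tcp_rot: [0.707, -0.701, 0.061, -0.067]
force: [0.9, 1.2, -0.2]
gripper_width: 0.0298
```

```bash
python3 -c "
from h import *
print(st()[0]['gripper_width'],st()[1]);go([*wide(.036,.05),.13],down(Y))"
```

```text
0.02977196264200953 [0.5131108  0.41418446 0.13364885]
shift [ 0.527  0.007 -1.055] turn [-0.011 -0.259  0.011]
```

arm_command(
  moves=[
    [[0.5,0,-1],[-0.01,-0.26,0.01],1],
    [[0.5,0,-1],[-0.01,-0.26,0.01],1],
    [[0.5,0,-1],[-0.01,-0.26,0.01],1],
    [[0.5,0,-1],[-0.01,-0.26,0.01],1],
    [[0.5,0,-1],[-0.01,-0.26,0.01],1],
    [[0.5,0,-1],[-0.01,-0.26,0.01],1],
    [[0.5,0,-1],[-0.01,-0.26,0.01],1],
    [[0.5,0,-1],[-0.01,-0.26,0.01],1],
  ],
)

```text
time: 12.53
ee_pos: [0.6028, 0.0902, 0.1261]
tcp_rot: [-0.705, 0.71, 0.005, -0.012]
force: [0.8, 0.7, 0.2]
gripper_width: 0.03
```

```bash
python3 -c "
from h import *
print(st()[0]['gripper_width'],st()[1]);go([*wide(.036,.05),.038],down(Y))"
```

```text
0.02999246129213326 [0.60279373 0.09020657 0.12607016]
shift [ 0.031  0.294 -0.051] turn [ 0.009  0.001 -0.013]
```

arm_command(
  moves=[
    [[0.031,0.1,-0.05],[0,0,0],1],
    [[0.031,0.22,-0.05],[0,0,0],1],
    [[0.031,0.294,-0.05],[0,0,0],1],
    [[0.031,0.3,-0.05],[0,0,0],1],
    [[0.031,0.3,-0.05],[0,0,0],1],
    [[0.031,0.3,-0.05],[0,0,0],-0.1],
    [[0.031,0.3,-0.05],[0,0,0],-0.1],
    [[0.031,0.3,-0.05],[0,0,0],-0.1],
  ],
)

```text
time: 13.2
ee_pos: [0.6127, 0.0772, 0.0381]
tcp_rot: [-0.705, 0.709, 0.006, -0.011]
force: [0.3, 0.5, 1.0]
gripper_width: 0.0471
```

arm_command(
  moves=[
    [[0,0,0],[0,0,0],-0.1],
    [[0,0,0],[0,0,0],-0.1],
    [[0,-0.2,0],[0,0,0],-0.1],
    [[0,-0.4,0],[0,0,0],-0.3],
    [[-0.4,-0.4,0],[0,-0.9,0],-0.3],
    [[-0.4,-0.4,0],[0,-0.9,0],-0.3],
    [[-0.4,-0.4,0],[0,-0.9,0],-0.3],
    [[-0.4,-0.4,0],[0,-0.9,0],-0.3],
  ],
)

```text
time: 13.87
ee_pos: [0.4863, 0.0745, 0.16]
tcp_rot: [-0.681, 0.684, 0.18, -0.19]
force: [-0.6, 0.7, -0.8]
gripper_width: 0.0593
```

```bash
python3 - <<'E'
from h import *
packs(); print(st()[0]['gripper_width'],st()[1]);go([.558,.27,.11],down(1.035))
E
```

```text
pack [208. 210.] 0.86 rect [0.559 0.274] [58. 29.] 1.09 fit [0.5618 0.2786 1.0108] err 0.45
pack [325. 183.] 0.83 rect [ 0.612 -0.002] [32. 68.] -0.01 fit [ 0.613  -0.0025  0.138 ] err 0.21
0.059095886217985547 [0.49243565 0.07493118 0.15943659]
shift [0.516 0.159 0.455] turn [ 0.001 -0.652 -0.011]
```

arm_command(
  moves=[
    [[0.516,0,0.455],[0,-0.65,0],-0.3],
    [[0.516,0,0.455],[0,-0.65,0],-0.3],
    [[0.516,0,0.455],[0,-0.65,0],-0.3],
    [[0.516,0,0.455],[0,-0.65,0],-0.3],
    [[0.516,0.16,0.455],[0,-0.65,0],-0.3],
    [[0.516,0.16,0.455],[0,-0.65,0],-0.3],
    [[0.516,0.16,0.455],[0,-0.65,0],-0.3],
    [[0.516,0.16,0.455],[0,-0.65,0],-0.3],
  ],
)

```text
time: 14.63
ee_pos: [0.5589, 0.2703, 0.1064]
tcp_rot: [-0.614, 0.616, 0.344, -0.354]
force: [0.0, 0.3, -0.1]
gripper_width: 0.0593
```

```bash
python3 - <<'E'
from h import *
packs();print(st()[1]);go([.558,.27,.021],down(1.035))
env.camera("scene")
for d in env.silhouettes("scene","pack1"):
    c,wh,a=rect("scene",d["mask"],.012); print(c,wh,a,d["confidence"])
E
```

```text
pack [321. 186.] 0.79 rect [ 0.612 -0.001] [34. 68.] -0.01 fit [ 0.6134 -0.0008  0.0468] err 0.12
pack [288. 188.] 0.76 rect [0.608 0.078] [30. 68.] -0.01 fit [0.6097 0.0783 0.0014] err 0.07
pack [214. 213.] 0.66 rect [0.554 0.264] [56. 29.] 1.09 fit [0.5537 0.2631 1.0005] err 0.48
[0.55958356 0.26951537 0.10875577]
shift [0.002 0.293 0.005] turn [-0.003 -0.004 -0.012]
[0.59192896 0.00697936] [41.72089005 56.32860184] -0.10224554530892149 0.84
[0.59058069 0.08281315] [56.80197525 46.12478256] 0.0362590505935374 0.83
[0.5581864  0.27148578] [73.53388977 52.51193619] 0.9548441845987208 0.81
```

arm_command(
  moves=[
    [[0,0.15,0],[0,0,0],-0.3],
    [[0,0.25,0],[0,0,0],-0.3],
    [[0,0.293,0],[0,0,0],-0.3],
    [[0,0.293,0],[0,0,0],1],
    [[0,0.293,0],[0,0,0],1],
    [[0,0.293,0],[0,0,0],1],
    [[0,0.293,0],[0,0,0],1],
    [[0,0.293,0],[0,0,0],1],
  ],
)

```text
time: 15.5
ee_pos: [0.5585, 0.2694, 0.0212]
tcp_rot: [-0.614, 0.616, 0.346, -0.352]
force: [-0.5, -0.8, 0.5]
gripper_width: 0.0298
```

arm_command(
  moves=[
    [[0,0,0],[0,0,0],1],
    [[0,0,0],[0,0,0],1],
    [[0,-0.3,0],[0,0,0],1],
    [[0,-0.35,0],[0,0,0],1],
    [[0,-0.35,0],[0,0,0],1],
    [[0,-0.35,0],[0,0,0],1],
  ],
)

```text
time: 16.0
ee_pos: [0.5621, 0.2717, 0.131]
tcp_rot: [-0.614, 0.616, 0.35, -0.349]
force: [-0.5, 0.7, -0.9]
gripper_width: 0.0298
```

```bash
python3 -c "
from h import *
print(st()[0]['gripper_width'],st()[1]);go([*wide(-.033,.015),.13],down(Y))"
```

```text
0.02984125324379676 [0.56206227 0.27166661 0.13104254]
shift [-0.702  0.005 -0.345] turn [4.000e-03 1.287e+00 1.000e-03]
```

arm_command(
  moves=[
    [[-0.7,0,-0.345],[0,1,0],1],
    [[-0.7,0,-0.345],[0,1,0],1],
    [[-0.7,0,-0.345],[0,1,0],1],
    [[-0.7,0,-0.345],[0,1,0],1],
    [[-0.7,0,-0.345],[0,1,0],1],
    [[-0.7,0,-0.345],[0,1,0],1],
    [[-0.7,0,-0.345],[0,1,0],1],
    [[-0.7,0,-0.345],[0,1,0],1],
  ],
)

```text
time: 16.67
ee_pos: [0.5393, 0.0351, 0.1258]
tcp_rot: [-0.7, 0.704, 0.082, -0.09]
force: [-0.1, 0.6, -0.9]
gripper_width: 0.0295
```

```bash
python3 -c "
from h import *
print(st()[0]['gripper_width'],st()[1]);go([*wide(-.033,.015),.038],down(Y))"
```

```text
0.02954905541136808 [0.53930457 0.03514383 0.12577351]
shift [0.019 0.292 0.007] turn [ 0.007  0.282 -0.015]
```

arm_command(
  moves=[
    [[0.019,0,0.007],[0,0.28,-0.01],1],
    [[0.019,0.05,0.007],[0,0.28,-0.01],1],
    [[0.019,0.18,0.007],[0,0.28,-0.01],1],
    [[0.019,0.292,0.007],[0,0.28,-0.01],1],
    [[0.019,0.295,0.007],[0,0.28,-0.01],1],
    [[0.019,0.295,0.007],[0,0.28,-0.01],1],
    [[0.019,0.295,0.007],[0,0.28,-0.01],-0.1],
    [[0.019,0.295,0.007],[0,0.28,-0.01],-0.1],
  ],
)

```text
time: 17.33
ee_pos: [0.5458, 0.04, 0.0401]
tcp_rot: [-0.705, 0.709, 0.011, -0.009]
force: [-0.8, 0.1, -0.1]
gripper_width: 0.0403
```

arm_command(
  moves=[
    [[0,0,0],[0,0,0],-0.1],
    [[0,0,0],[0,0,0],-0.1],
    [[0,0,0],[0,0,0],-0.1],
    [[0,-0.2,0],[0,0,0],-0.1],
    [[0,-0.5,0],[0,0,0],-0.3],
    [[-0.4,-0.5,-0.2],[0,0,0],-0.3],
    [[-0.4,-0.5,-0.2],[0,0,0],-0.3],
    [[-0.4,-0.5,-0.2],[0,0,0],-0.3],
  ],
)

```text
time: 18.0
ee_pos: [0.445, -0.0128, 0.1791]
tcp_rot: [-0.705, 0.709, 0.01, -0.01]
force: [-0.5, -1.2, 0.1]
gripper_width: 0.0595
```

```bash
python3 - <<'E'
from h import *
im=snap("top"); packs(); print(st()[0]['gripper_width'],st()[1])
cv2.imwrite("pics/t3.png",cv2.resize(im[100:300,120:500],None,fx=2,fy=2,interpolation=cv2.INTER_CUBIC))
E
```

```text
pack [286. 190.] 0.81 rect [0.608 0.078] [30. 68.] -0.0 fit [0.609  0.0783 0.0018] err 0.2
pack [322. 183.] 0.64 rect [ 0.613 -0.001] [29. 66.] -0.01 fit [6.146e-01 3.000e-04 3.830e-02] err 0.2
0.05968470532593227 [ 0.44493517 -0.01321735  0.17983675]
```

View pics/t3.png

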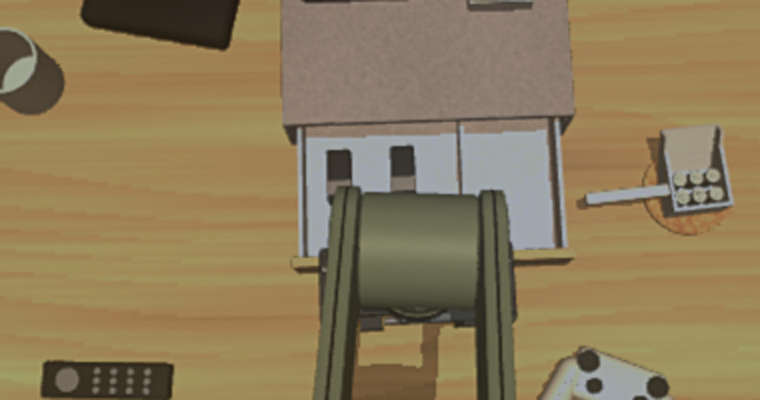

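The two visible packs are in the tray at (339,170) and (402,165); the third is under the arm. Before taking the scoop, I'll check which way wrist joint 4 can roll for pouring sideways.

arm_command(
  moves=[
    [[0,-0.2,0],[-0.4,0,0],-0.3],
    [[0,-0.2,0],[-0.4,0,0],-0.3],
    [[0,-0.2,0],[-0.4,0,0],-0.3],
    [[0,-0.2,0],[-0.4,0,0],-0.3],
  ],
)

```text
time: 18.48
ee_pos: [0.4473, -0.0096, 0.2379]
tcp_rot: [-0.585, 0.811, 0.013, -0.009]
force: [0.2, -0.2, -0.8]
gripper_width: 0.0595
```

```bash
python3 -c "
from h import *
s,e,r=st();print(s['joints'].round(3),e,r.as_matrix().round(3)); go([.45,-.03,.22],down(Y))
go([.5724,-.2537,.16],down(-1.468))"
```

```text
[ 0.176  0.134  1.839 -0.337  1.234 -1.304] [ 0.44725804 -0.009604    0.23788874] [[ 0.999  0.011 -0.031]
 [ 0.033 -0.315  0.949]
 [ 0.001 -0.949 -0.315]]
shift [ 0.007  0.078 -0.046] turn [0.408 0.012 0.003]
shift [ 0.39   0.507 -0.703] turn [0.328 1.893 0.306]
```

```bash
cat >> h.py <<'E'
P6=np.array([[0,1,0],[-1,0,0],[0,0,1.]])
def fk(j,s4=-1,s6=-1):
    return R.from_euler("z",j[0])*R.from_euler("y",j[1]+j[2]-np.pi/2)*R.from_euler("x",s4*j[3])*R.from_euler("y",j[4])*R.from_euler("x",s6*j[5])*R.from_matrix(P6)
E
python3 -c "
from h import *
s,e,r=st()
for a in(1,-1):
  for b in (1,-1): print(a,b,(fk(s['joints'],a,b).inv()*r).magnitude())
go([.5,-.13,.22],down(-.7))"
```

```text
1 1 5.139530460866554e-16
1 -1 2.608889662412231
-1 1 0.6731802309493166
-1 -1 2.8544244112682984
shift [ 0.163  0.185 -0.367] turn [0.389 0.924 0.15 ]
```

arm_command(
  moves=[
    [[0.16,0.1,-0.37],[0.39,0.92,0.15],-0.3],
    [[0.16,0.18,-0.37],[0.39,0.92,0.15],-0.3],
    [[0.16,0.18,-0.37],[0.39,0.92,0.15],-0.3],
    [[0.16,0.18,-0.37],[0.39,0.92,0.15],-0.3],
    [[0.16,0.18,-0.37],[0.39,0.92,0.15],-0.3],
    [[0.16,0.18,-0.37],[0.39,0.92,0.15],-0.3],
    [[0.16,0.18,-0.37],[0.39,0.92,0.15],-0.3],
    [[0.16,0.18,-0.37],[0.39,0.92,0.15],-0.3],
  ],
)

```text
time: 19.15
ee_pos: [0.4972, -0.1342, 0.2205]
tcp_rot: [0.664, -0.664, 0.245, -0.242]
force: [-0.2, -0.9, -0.4]
gripper_width: 0.0597
```

```bash
sed -i 's/s4=-1,s6=-1/s4=1,s6=1/' h.py; cat >> h.py <<'E'
import json,os
def log():
    s,e,r=st(); open("log.txt","a").write(json.dumps([list(s["joints"]),list(e)])+"\n"); return s,e,r
E
echo '[[1.12596965,0.320267783,1.56552501,-4.66790897e-06,1.2573828,-0.0199766416],[0.23682071,0.52352406,0.23019389]]
[[0.176,0.134,1.839,-0.337,1.234,-1.304],[0.44725804,-0.009604,0.23788874]]' > log.txt
python3 -c "
from h import *
log();print(st()[1]); go([.5724,-.2537,.13],down(-1.468))"
```

```text
[ 0.4971965 -0.1341971  0.2204921]
shift [ 0.45   0.3   -0.142] turn [ 0.002  0.974 -0.004]
```

arm_command(
  moves=[
    [[0.45,0,-0.14],[0,0.97,0],-0.3],
    [[0.45,0,-0.14],[0,0.97,0],-0.3],
    [[0.45,0,-0.14],[0,0.97,0],-0.3],
    [[0.45,0.3,-0.14],[0,0.97,0],-0.3],
    [[0.45,0.3,-0.14],[0,0.97,0],-0.3],
    [[0.45,0.3,-0.14],[0,0.97,0],-0.3],
    [[0.45,0.3,-0.14],[0,0.97,0],-0.3],
    [[0.45,0.3,-0.14],[0,0.97,0],-0.3],
  ],
)

```text
time: 19.82
ee_pos: [0.5736, -0.2515, 0.1306]
tcp_rot: [-0.527, 0.528, -0.472, 0.47]
force: [0.9, -0.2, 0.0]
gripper_width: 0.0592
```

```bash
python3 -c "
from h import *
log();im=snap('scene');print(st()[1]); go([.5724,-.2537,.040],down(-1.468))
cv2.imwrite('pics/s4.png',cv2.resize(im[180:380,100:400],None,fx=2.5,fy=2.5))
packs()"
```

```text
[ 0.57425953 -0.25175775  0.13205858]
shift [ 0.006  0.307 -0.007] turn [ 0.     0.013 -0.   ]
pack [322. 182.] 0.67 rect [0.613 0.   ] [27. 61.] -0.01 fit [ 6.11e-01  6.00e-04 -7.70e-03] err 0.4
pack [304. 213.] 0.65 rect [0.546 0.041] [29. 69.] -0.01 fit [0.5474 0.0414 0.0088] err 0.08
pack [287. 190.] 0.57 rect [0.608 0.078] [30. 68.] -0.01 fit [ 6.091e-01  7.830e-02 -6.000e-04] err 0.03
```

View pics/s4.png

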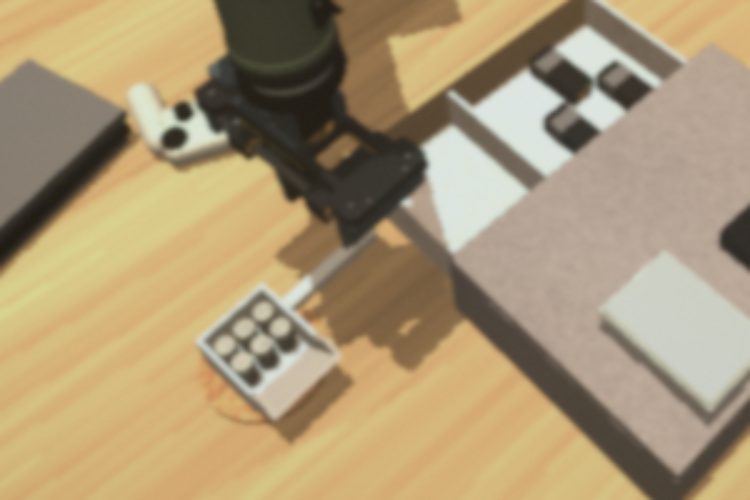

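All three packs are in the wide tray, and the gripper is above the handle with the scoop at crop (270,340). I'll lower and grip.

arm_command(
  moves=[
    [[0.005,0.12,-0.006],[0,0.01,0],-0.3],
    [[0.005,0.22,-0.006],[0,0.01,0],-0.3],
    [[0.005,0.305,-0.006],[0,0.01,0],-0.3],
    [[0.005,0.305,-0.006],[0,0.01,0],-0.3],
    [[0.005,0.305,-0.006],[0,0.01,0],1],
    [[0.005,0.305,-0.006],[0,0.01,0],1],
    [[0.005,0.305,-0.006],[0,0.01,0],1],
    [[0.005,0.305,-0.006],[0,0.01,0],1],
  ],
  newtons=25,
)

```text
time: 20.63
ee_pos: [0.5729, -0.2543, 0.042]
tcp_rot: [0.525, -0.524, 0.473, -0.475]
force: [-0.8, 0.6, -0.2]
gripper_width: 0.0357
```

arm_command(
  moves=[
    [[0,0,0],[0,0,0],1],
    [[0,0,0],[0,0,0],1],
    [[0,0,0],[0,0,0],1],
    [[0,0,0],[0,0,0],1],
  ],
  newtons=60,
)

```text
time: 20.97
ee_pos: [0.572, -0.2539, 0.0401]
tcp_rot: [-0.524, 0.524, -0.475, 0.474]
force: [0.3, 1.0, 2.8]
gripper_width: 0.0137
```

```bash
python3 - <<'E'
from h import *
log();s,e,r=st();print(s["joints"].round(3),e,s["gripper_width"])
D=[json.loads(l) for l in open("log.txt")]
A=[];b=[]
for j,p in D:
    z=R.from_euler("z",j[0]); y2=R.from_euler("y",j[1]); y3=R.from_euler("y",j[1]+j[2]-np.pi/2)
    cols=[z.apply([1,0,0]),z.apply([0,1,0]),[0,0,1],(z*y2).apply([0,0,1]),(z*y3).apply([1,0,0]),(z*y3).apply([0,0,1]),fk(j).apply([0,1,0])]
    A.append(np.array(cols).T); b.append(p)
A=np.vstack(A);b=np.hstack(b);x,res,rk,sv=np.linalg.lstsq(A,b,rcond=None);print(x.round(4),rk,sv.round(3),np.abs(A@x-b).max())
E
```

```text
[-0.436  0.565  1.684  0.     0.893 -0.536] [ 0.57196229 -0.25390618  0.04012113] 0.013704069347785303
[ 0.      0.0115  0.1396  0.592   0.417  -0.0254  0.3181] 7 [4.42  3.199 2.239 0.358 0.201 0.169 0.142] 3.9408550691899524e-05
```

```bash
cat >> h.py <<'E'
LO=np.array([-3.11,-.84,.21,-1.34,.05,-2.56]);HI=np.array([3.11,2.01,2.61,4.49,2.63,2.56])
G=[0,.0115,.1396,.592,.417,-.0254,.3181]
def fkp(j):
    z=R.from_euler("z",j[0]); y2=z*R.from_euler("y",j[1]); y3=z*R.from_euler("y",j[1]+j[2]-np.pi/2)
    return z.apply([G[0],G[1],G[2]])+y2.apply([0,0,G[3]])+y3.apply([G[4],0,G[5]])+fk(j).apply([0,G[6],0])
from scipy.optimize import least_squares
def ik(p,Rt,j0):
    f=lambda j:np.r_[(fkp(j)-p)*10,(fk(j).inv()*Rt).as_rotvec()]
    r=least_squares(f,np.clip(j0,LO+.03,HI-.03),bounds=(LO+.02,HI-.02)); return r.x,np.abs(r.fun).max()
SR=down(-1.468).inv()*R.from_euler("z",3.245)  # tool->scoop
GP=np.array([0,-.1,.034])
def scoopR(psi,phi): return R.from_euler("z",psi)*R.from_euler("y",-phi)
def tcp_for(psi,phi,lip):
    Rs=scoopR(psi,phi); p=np.array(lip)+Rs.apply(GP-np.array([-.071,0,.045])); return p,Rs*SR.inv()
E
python3 - <<'E'
from h import *
j00=st()[0]["joints"]
for psi in np.radians([0,20,35,50,70,90]):
    j=j00.copy(); j[5]=-2.2; out=[];
    for phi in np.radians([0,20,40,60,80,95]):
        p,Rt=tcp_for(psi,phi,[*nar(0,0),.11]); j,e=ik(p,Rt,j); out.append(round(e,3))
    print(np.degrees(psi).round(),out,p.round(3),j.round(2))
E
```

```text
0.0 [np.float64(0.419), np.float64(0.304), np.float64(0.27), np.float64(0.323), np.float64(0.628), np.float64(0.873)] [ 0.585 -0.23   0.182] [-0.35  0.2   2.13 -1.32  0.07 -1.92]
20.0 [np.float64(0.522), np.float64(0.446), np.float64(0.463), np.float64(0.494), np.float64(0.686), np.float64(0.916)] [ 0.619 -0.222  0.182] [-0.32  0.24  2.06 -0.84  0.07 -2.54]
35.0 [np.float64(0.57), np.float64(0.563), np.float64(0.591), np.float64(0.637), np.float64(0.736), np.float64(0.946)] [ 0.641 -0.209  0.182] [-0.29  0.27  2.03 -0.93  0.07 -2.54]
50.0 [np.float64(0.617), np.float64(0.647), np.float64(0.707), np.float64(0.762), np.float64(0.855), np.float64(0.991)] [ 0.66  -0.191  0.182] [-0.25  0.29  2.02 -1.02  0.07 -2.54]
70.0 [np.float64(0.664), np.float64(0.748), np.float64(0.858), np.float64(0.953), np.float64(1.031), np.float64(1.156)] [ 0.676 -0.16   0.182] [-0.2   0.3   2.01 -1.18  0.07 -2.54]
90.0 [np.float64(0.872), np.float64(0.836), np.float64(0.999), np.float64(1.143), np.float64(1.268), np.float64(1.347)] [ 0.68  -0.125  0.182] [-0.14  0.3   2.02 -1.32  0.07 -2.54]
```

```bash
python3 - <<'E'
from h import *
rng=np.random.default_rng(0); j00=st()[0]["joints"]
def multi(p,Rt,n=25):
    S=[]
    for k in range(n):
        j0=np.array([np.arctan2(p[1],p[0])+rng.normal(0,.3),.4,1.7,rng.uniform(-1.3,4.4),rng.uniform(.1,2.5),rng.uniform(-2.5,2.5)])
        j,e=ik(p,Rt,j0)
        if e<2e-3 and not any(np.abs(j-s).max()<.05 for s in S): S.append(j)
    return S
for psi in np.radians([-90,-70,-45,-20,0,20,35,50,70,90]):
    print(round(np.degrees(psi)))
    for phi in np.radians([0,95]):
        p,Rt=tcp_for(psi,phi,[*nar(0,0),.11])
        for j in multi(p,Rt): print("   ",round(phi,2),p.round(2),j.round(2))
E
```

```text
-90
    0.0 [ 0.48 -0.2   0.1 ] [-0.42  0.36  1.88 -0.    0.91 -1.99]
    1.66 [ 0.48 -0.13  0.18] [ 0.34  0.78  2.07 -1.27  1.75 -0.28]
-70
    0.0 [ 0.51 -0.23  0.1 ] [-0.45  0.41  1.78 -0.    0.94 -2.36]
-45
-20
0
    1.66 [ 0.58 -0.23  0.18] [-0.74  0.76  2.45  2.39  1.71 -0.05]
20
    0.0 [ 0.68 -0.2   0.1 ] [-0.3   0.62  1.4   0.    1.12  2.49]
    1.66 [ 0.62 -0.22  0.18] [-0.83  0.76  2.19  1.98  1.58  0.17]
35
    0.0 [ 0.7  -0.17  0.1 ] [-0.26  0.63  1.38 -0.    1.13  2.27]
    1.66 [ 0.64 -0.21  0.18] [-0.82  0.8   1.99  1.73  1.6   0.36]
50
    0.0 [ 0.7  -0.14  0.1 ] [-0.21  0.63  1.38  0.    1.13  2.06]
    1.66 [ 0.66 -0.19  0.18] [-0.78  0.85  1.77  1.54  1.69  0.52]
70
    0.0 [ 0.7 -0.1  0.1] [-0.15  0.62  1.41  0.    1.12  1.77]
    1.66 [ 0.68 -0.16  0.18] [-0.69  0.94  1.5   1.36  1.86  0.69]
90
    0.0 [ 0.68 -0.06  0.1 ] [-0.1   0.58  1.47 -0.    1.09  1.47]
    1.66 [ 0.68 -0.13  0.18] [-0.59  1.03  1.24  1.23  2.07  0.81]
```

arm_command(
  moves=[
    [[0,-0.05,0],[0,0,0],1],
    [[0,-0.1,0],[0,0,0],1],
    [[0,-0.2,0],[0,0,0],1],
    [[0,-0.3,0],[0,0,0],1],
    [[0,-0.4,0],[0,0,0],1],
    [[0,-0.55,0],[0,0,0],1],
    [[0,-0.65,0],[0,0,0],1],
    [[0,-0.7,0],[0,0,0],1],
  ],
)

```text
time: 21.63
ee_pos: [0.5731, -0.2543, 0.2545]
tcp_rot: [0.525, -0.524, 0.473, -0.476]
force: [0.9, 0.0, -2.0]
gripper_width: 0.0136
```

```bash
python3 - <<'E'
from h import *
s,e,r=st();print(s["joints"].round(3),e,s["gripper_width"],s["force"]); im=snap("scene")
cv2.imwrite('pics/s5.png',cv2.resize(im[150:380,80:400],None,fx=2.3,fy=2.3))
# feasibility along yaw then tilt
j=s["joints"]; 
for y in np.radians([186,150,110,70,40,25]):
    p=np.array([.56,-.25,.25]); j,er=ik(p,R.from_euler("z",y)*SR.inv(),j); print("yaw",round(np.degrees(y)),round(er,4),j.round(2))
for phi in np.radians([10,25,40,55,70,85,100]):
    a=min(1,np.degrees(phi)/50); lip=np.r_[nar(.02,.008),.20*(1-a)+.09*a]
    p,Rt=tcp_for(np.radians(25),phi,lip); j,er=ik(p,Rt,j); print("phi",round(np.degrees(phi)),p.round(3),round(er,4),j.round(2))
E
```

```text
[-0.436  0.388  1.401  0.     1.348 -0.536] [ 0.57312025 -0.25434185  0.25448067] 0.01360197949756242 [ 0.94011237  0.01361587 -1.99693569]
yaw 186 0.0 [-0.44  0.37  1.44 -0.    1.33 -0.54]
yaw 150 0.0 [-0.44  0.37  1.44  0.    1.33  0.09]
yaw 110 0.0 [-0.44  0.37  1.44  0.    1.33  0.78]
yaw 70 0.0 [-0.44  0.37  1.44 -0.    1.33  1.48]
yaw 40 0.0 [-0.44  0.37  1.44  0.    1.33  2.01]
yaw 25 0.0 [-0.44  0.37  1.44  0.    1.33  2.27]
phi 10 [ 0.707 -0.182  0.179] 0.0 [-0.32  0.53  1.36  0.13  1.12  2.34]
phi 25 [ 0.705 -0.183  0.165] 0.0 [-0.41  0.47  1.57  0.44  0.85  2.05]
phi 40 [ 0.698 -0.186  0.149] 0.0 [-0.51  0.47  1.76  0.95  0.7   1.51]
phi 55 [ 0.687 -0.191  0.142] 0.0 [-0.61  0.51  1.92  1.48  0.79  0.92]
phi 70 [ 0.674 -0.197  0.153] 0.0 [-0.7   0.58  2.02  1.76  1.05  0.56]
phi 85 [ 0.658 -0.205  0.16 ] 0.0 [-0.76  0.71  2.09  1.89  1.37  0.33]
phi 100 [ 0.641 -0.213  0.162] 0.0 [-0.79  0.87  2.11  1.94  1.69  0.16]
```

View pics/s5.png

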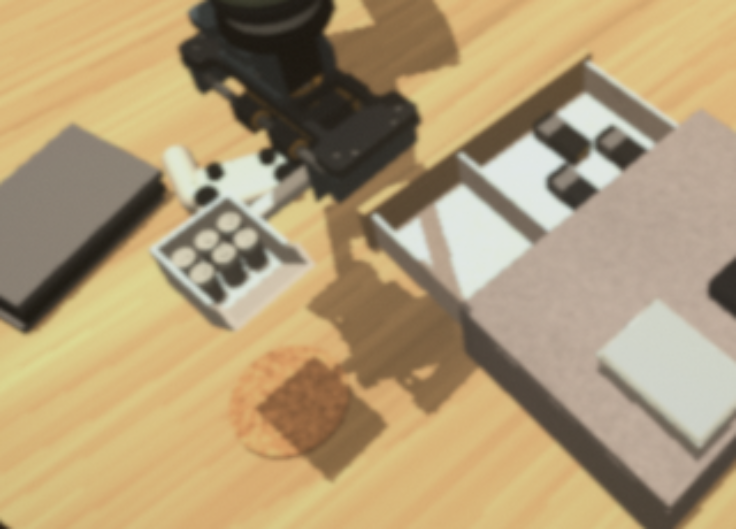

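The scoop is held level with six cells standing in it. Now I'll turn it about the vertical by about 161°.

arm_command(
  moves=[
    [[0,0,0],[0,0.15,0],1],
    [[0,0,0],[0,0.3,0],1],
    [[0,0,0],[0,0.45,0],1],
    [[0,0,0],[0,0.6,0],1],
    [[0,0,0],[0,0.7,0],1],
    [[0,0,0],[0,0.8,0],1],
    [[0,0,0],[0,0.9,0],1],
  ],
)

```text
time: 22.27
ee_pos: [0.5712, -0.2534, 0.2474]
tcp_rot: [0.325, -0.328, 0.629, -0.625]
force: [-0.4, -0.6, -2.0]
gripper_width: 0.0133
```

arm_command(
  moves=[
    [[0,0,0],[0,0.15,0],1],
    [[0,0,0],[0,0.3,0],1],
    [[0,0,0],[0,0.45,0],1],
    [[0,0,0],[0,0.6,0],1],
    [[0,0,0],[0,0.7,0],1],
    [[0,0,0],[0,0.8,0],1],
    [[0,0,0],[0,0.9,0],1],
  ],
)

```text
time: 22.85
ee_pos: [0.5713, -0.2535, 0.2475]
tcp_rot: [0.088, -0.091, 0.703, -0.7]
force: [-0.4, -0.0, -3.1]
gripper_width: 0.0134
```

arm_command(
  moves=[
    [[0,0,0],[0,0.15,0],1],
    [[0,0,0],[0,0.3,0],1],
    [[0,0,0],[0,0.45,0],1],
    [[0,0,0],[0,0.6,0],1],
    [[0,0,0],[0,0.7,0],1],
    [[0,0,0],[0,0.8,0],1],
    [[0,0,0],[0,0.9,0],1],
  ],
)

```text
time: 23.43
ee_pos: [0.5714, -0.2537, 0.2475]
tcp_rot: [-0.161, 0.157, 0.689, -0.689]
force: [-0.1, -0.0, -3.3]
gripper_width: 0.0135
```

arm_command(
  moves=[
    [[0,0,0],[0,0.15,0],1],
    [[0,0,0],[0,0.3,0],1],
    [[0,0,0],[0,0.45,0],1],
    [[0,0,0],[0,0.6,0],1],
    [[0,0,0],[0,0.7,0],1],
    [[0,0,0],[0,0.8,0],1],
    [[0,0,0],[0,0.85,0],1],
  ],
)

```text
time: 24.02
ee_pos: [0.5713, -0.2537, 0.2475]
tcp_rot: [0.378, -0.374, -0.599, 0.599]
force: [-0.1, -0.3, -2.7]
gripper_width: 0.0137
```

```bash
cat >> h.py <<'E'
def pour(phi,lip,psi=25):
    p,Rt=tcp_for(np.radians(psi),np.radians(phi),lip); print(phi,p.round(3),end=" "); go(p,Rt)
E
python3 - <<'E'
from h import *
s,e,r=st();print(s["joints"].round(3),e,s["gripper_width"],s["force"]); print(np.degrees((r*SR).as_euler("ZYX")))
L=nar(.02,.008)
pour(20,[*L,.20]);pour(35,[*L,.16])
E
```

```text
[-0.436  0.393  1.411 -0.     1.343  2.255] [ 0.5713028  -0.25373499  0.24748582] 0.0137322645555615 [-0.05510266 -0.30770715 -2.74522423]
[25.83631944  0.19985978  0.21311443]
20 [ 0.706 -0.182  0.214] shift [ 0.018  0.11  -0.508] turn [-0.449  0.018  0.008]
35 [ 0.701 -0.185  0.192] shift [ 0.018  0.184 -0.489] turn [-0.782  0.017  0.01 ]
```

arm_command(
  moves=[
    [[0,0,-0.1],[-0.05,0,0],1],
    [[0.01,0,-0.2],[-0.1,0,0],1],
    [[0.018,0,-0.3],[-0.2,0,0],1],
    [[0.018,0.03,-0.4],[-0.3,0,0],1],
    [[0.018,0.06,-0.5],[-0.4,0.01,0],1],
    [[0.018,0.11,-0.508],[-0.45,0.018,0.01],1],
    [[0.018,0.15,-0.5],[-0.6,0.018,0.01],1],
    [[0.018,0.184,-0.489],[-0.78,0.018,0.01],1],
  ],
)

```text
time: 24.68
ee_pos: [0.7013, -0.1826, 0.1924]
tcp_rot: [-0.255, 0.47, 0.743, -0.403]
force: [0.5, 0.6, -3.1]
gripper_width: 0.0134
```

```bash
python3 - <<'E'
from h import *
s,e,r=st();print(s["joints"].round(3),e,s["gripper_width"],s["force"]); print(np.degrees((r*SR).as_euler("ZYX")))
L=nar(.02,.008)
for f,z in((45,.12),(55,.10),(65,.095),(75,.095)): pour(f,[*L,z])
E
```

```text
[-0.461  0.429  1.634  0.637  0.805  1.852] [ 0.70127057 -0.18258174  0.19240536] 0.013442056142037001 [ 0.47832404  0.61955482 -3.05088015]
[ 2.53633139e+01 -3.30768714e+01  2.27776265e-02]
45 [ 0.695 -0.188  0.162] shift [-0.006  0.069  0.077] turn [-0.265  0.006  0.005]
55 [ 0.687 -0.191  0.152] shift [-0.006  0.084  0.119] turn [-0.487  0.006  0.006]
65 [ 0.678 -0.195  0.155] shift [-0.005  0.058  0.141] turn [-0.709  0.005  0.006]
75 [ 0.668 -0.2    0.161] shift [-0.005  0.021  0.161] turn [-0.932  0.005  0.007]
```

arm_command(
  moves=[
    [[-0.006,0.04,0.04],[-0.13,0,0],1],
    [[-0.006,0.07,0.077],[-0.265,0.006,0.005],1],
    [[-0.006,0.078,0.1],[-0.38,0.006,0.005],1],
    [[-0.006,0.084,0.119],[-0.49,0.006,0.006],1],
    [[-0.006,0.075,0.13],[-0.6,0.006,0.006],1],
    [[-0.005,0.058,0.141],[-0.71,0.005,0.006],1],
    [[-0.005,0.04,0.15],[-0.82,0.005,0.006],1],
    [[-0.005,0.021,0.161],[-0.93,0.005,0.007],1],
  ],
)

```text
time: 25.35
ee_pos: [0.6673, -0.2012, 0.1615]
tcp_rot: [-0.072, 0.535, 0.835, -0.11]
force: [-0.6, 0.9, -4.3]
gripper_width: 0.0136
```

```bash
python3 - <<'E'
from h import *
im=snap("scene")
cv2.imwrite('pics/s6.png',cv2.resize(im[150:380,160:480],None,fx=2.3,fy=2.3))
s,e,r=st();print(s["joints"].round(3),e,s["gripper_width"],s["force"]); print(np.degrees((r*SR).as_euler("ZYX")))
L=nar(.02,.008)
for f,z in((85,.095),(95,.095),(105,.095)): pour(f,[*L,z])
E
```

```text
[-0.73   0.614  2.055  1.816  1.15   0.484] [ 0.66554759 -0.20156539  0.15739661] 0.01384730595908039 [-1.47980727 -0.64310406 -7.43574908]
[ 22.81915339 -74.75249416   1.87528146]
85 [ 0.658 -0.205  0.165] shift [ 0.001 -0.034 -0.016] turn [-0.228 -0.012 -0.006]
95 [ 0.647 -0.21   0.167] shift [ 0.001 -0.075 -0.012] turn [-0.45  -0.012 -0.008]
105 [ 0.635 -0.215  0.166] shift [ 0.001 -0.115  0.   ] turn [-0.672 -0.011 -0.009]
```

View pics/s6.png

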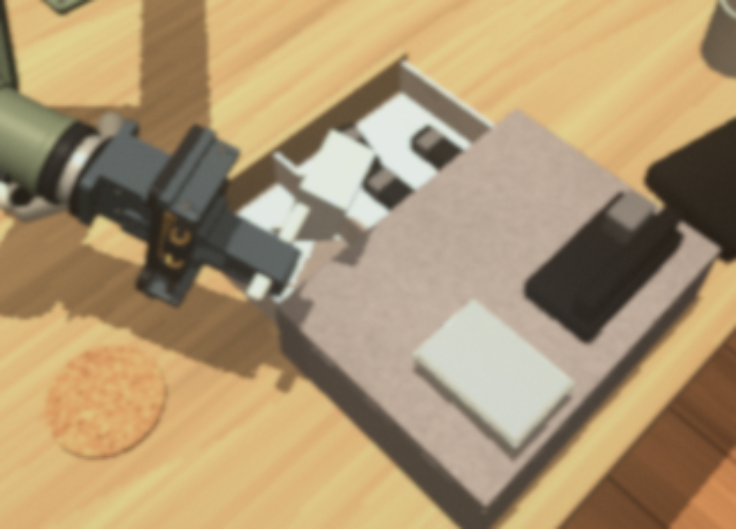

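The scoop is tipped over the narrow tray at about crop (330,170), and a cell shows near (343,240). I'll tip further.

arm_command(
  moves=[
    [[0,-0.015,-0.008],[-0.1,0,0],1],
    [[0.001,-0.034,-0.016],[-0.23,-0.012,0],1],
    [[0.001,-0.055,-0.014],[-0.34,-0.012,0],1],
    [[0.001,-0.075,-0.012],[-0.45,-0.012,0],1],
    [[0.001,-0.095,-0.006],[-0.56,-0.012,0],1],
    [[0.001,-0.105,0],[-0.6,-0.012,0],1],
    [[0.001,-0.105,0],[-0.6,-0.012,0],1],
    [[0.001,-0.105,0],[-0.6,-0.012,0],1],
  ],
)

```text
time: 26.07
ee_pos: [0.6419, -0.2128, 0.1708]
tcp_rot: [0.058, 0.534, 0.839, 0.084]
force: [-0.7, 0.1, -2.1]
gripper_width: 0.0137
```

```bash
python3 - <<'E'
from h import *
im=snap("top"); a=cv2.resize(im[130:250,290:450],None,fx=4,fy=4,interpolation=cv2.INTER_CUBIC); cv2.imwrite("pics/t7.png",a)
s,e,r=st();print(s["joints"].round(3),e,s["gripper_width"],s["force"]); print(np.degrees((r*SR).as_euler("ZYX")))
for n in("top","scene"):
    env.camera(n); print([(np.round(d["position"]),round(d["confidence"],2)) for d in env.boxes_of(n,"cell1")])
E
```

```text
[-0.788  0.869  2.102  1.944  1.716  0.153] [ 0.64186427 -0.2127875   0.17189543] 0.013409345720593761 [ 0.03407913 -0.55345054 -2.31893415]
[-157.6443656   -78.22863992 -177.32862483]
[(array([394., 216.]), 0.63), (array([389., 218.]), 0.44), (array([388., 208.]), 0.43)]
[(array([284., 260.]), 0.49)]
```

View pics/t7.png

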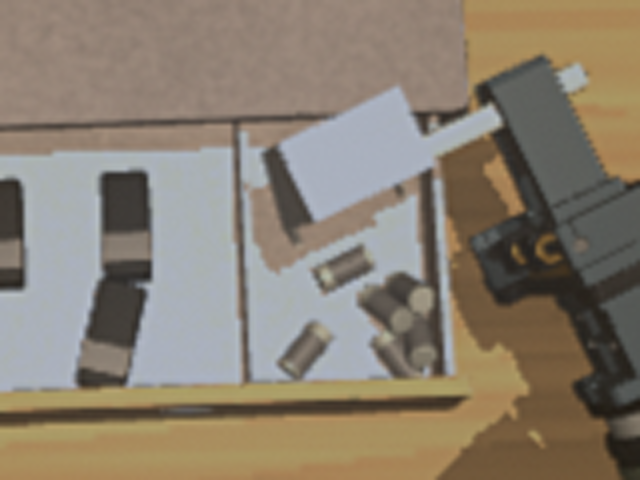

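All six cells are in the narrow tray (crop (343,268), (305,350), and four near (400,320)), and the three packs are in the wide tray. Now I'll bring the scoop back along the reverse path.

```bash
python3 - <<'E'
from h import *
L=nar(.02,.008)
pour(85,[*L,.15]);pour(62,[*L,.19])
E
```

```text
85 [ 0.658 -0.205  0.22 ] shift [ 0.     0.091 -0.139] turn [ 0.375  0.015 -0.   ]
62 [ 0.681 -0.194  0.248] shift [-0.001  0.194 -0.212] turn [ 0.886  0.015 -0.003]
```

arm_command(
  moves=[
    [[0,0.03,-0.07],[0.1,0,0],1],
    [[0,0.06,-0.12],[0.2,0.01,0],1],
    [[0,0.09,-0.139],[0.37,0.015,0],1],
    [[0,0.12,-0.16],[0.5,0.015,0],1],
    [[0,0.15,-0.18],[0.63,0.015,0],1],
    [[0,0.17,-0.2],[0.76,0.015,0],1],
    [[0,0.194,-0.212],[0.88,0.015,0],1],
    [[0,0.194,-0.212],[0.88,0.015,0],1],
  ],
)

```text
time: 26.98
ee_pos: [0.6832, -0.1934, 0.2549]
tcp_rot: [-0.123, 0.523, 0.819, -0.202]
force: [0.2, -0.0, -1.4]
gripper_width: 0.0137
```

```bash
python3 - <<'E'
from h import *
s,e,r=st();print(s["joints"].round(3),e,s["gripper_width"])
L=nar(.02,.008)
pour(40,[*L,.22]);pour(22,[*L,.22])
E
```

```text
[-0.653  0.388  1.879  1.461  0.91   1.022] [ 0.68321982 -0.19339163  0.2548916 ] 0.013702823152884779
40 [ 0.698 -0.186  0.257] shift [ 0.001  0.045 -0.032] turn [ 0.503  0.011 -0.008]
22 [ 0.706 -0.183  0.236] shift [0.002 0.102 0.017] turn [ 0.903  0.009 -0.01 ]
```

arm_command(
  moves=[
    [[0,0.015,-0.015],[0.13,0,0],1],
    [[0,0.03,-0.03],[0.26,0.01,0],1],
    [[0,0.04,-0.032],[0.4,0.01,0],1],
    [[0,0.045,-0.032],[0.5,0.01,0],1],
    [[0,0.06,-0.01],[0.65,0.01,0],1],
    [[0,0.085,0.005],[0.8,0.01,0],1],
    [[0,0.1,0.017],[0.9,0.01,0],1],
    [[0,0.1,0.017],[0.9,0.01,0],1],
  ],
)

```text
time: 27.65
ee_pos: [0.7037, -0.1813, 0.2259]
tcp_rot: [-0.307, 0.443, 0.699, -0.471]
force: [0.9, 0.3, -2.2]
gripper_width: 0.0135
```

```bash
python3 - <<'E'
from h import *
s,e,r=st();print(s["joints"].round(3),e,s["gripper_width"])
go([.571,-.254,.25],R.from_euler("z",np.radians(25))*SR.inv())
E
```

```text
[-0.39   0.443  1.442  0.331  1.026  2.18 ] [ 0.70372761 -0.18127748  0.22590707] 0.013539191217528956
shift [-0.033 -0.261  0.438] turn [ 0.481 -0.006  0.014]
```

Now I'll level it, move back, and reverse the yaw.

arm_command(
  moves=[
    [[-0.03,-0.1,0.1],[0.15,0,0],1],
    [[-0.03,-0.18,0.25],[0.3,0,0],1],
    [[-0.03,-0.26,0.35],[0.45,0,0.01],1],
    [[-0.033,-0.26,0.438],[0.48,0,0.014],1],
    [[-0.033,-0.26,0.438],[0.48,0,0.014],1],
    [[-0.033,-0.26,0.438],[0.48,0,0.014],1],
    [[-0.033,-0.26,0.438],[0.48,0,0.014],1],
  ],
)

```text
time: 28.23
ee_pos: [0.5686, -0.2552, 0.2503]
tcp_rot: [-0.383, 0.384, 0.596, -0.593]
force: [0.7, 0.8, -0.8]
gripper_width: 0.0135
```

arm_command(
  moves=[
    [[0,0,0],[0,-0.15,0],1],
    [[0,0,0],[0,-0.3,0],1],
    [[0,0,0],[0,-0.45,0],1],
    [[0,0,0],[0,-0.6,0],1],
    [[0,0,0],[0,-0.75,0],1],
    [[0,0,0],[0,-0.9,0],1],
    [[0,0,0],[0,-0.95,0],1],
    [[0,0,0],[0,-0.95,0],1],
  ],
)

```text
time: 28.9
ee_pos: [0.5699, -0.2549, 0.2508]
tcp_rot: [-0.138, 0.141, 0.694, -0.692]
force: [0.3, -0.9, -2.6]
gripper_width: 0.0138
```

arm_command(
  moves=[
    [[0,0,0],[0,-0.15,0],1],
    [[0,0,0],[0,-0.3,0],1],
    [[0,0,0],[0,-0.45,0],1],
    [[0,0,0],[0,-0.6,0],1],
    [[0,0,0],[0,-0.75,0],1],
    [[0,0,0],[0,-0.9,0],1],
    [[0,0,0],[0,-0.95,0],1],
    [[0,0,0],[0,-0.95,0],1],
  ],
)

```text
time: 29.57
ee_pos: [0.5698, -0.2551, 0.2511]
tcp_rot: [-0.124, 0.12, -0.696, 0.697]
force: [-1.1, -0.6, -1.7]
gripper_width: 0.0136
```

arm_command(
  moves=[
    [[0,0,0],[0,-0.15,0],1],
    [[0,0,0],[0,-0.3,0],1],
    [[0,0,0],[0,-0.45,0],1],
    [[0,0,0],[0,-0.6,0],1],
    [[0,0,0],[0,-0.75,0],1],
    [[0,0,0],[0,-0.9,0],1],
    [[0,0,0],[0,-0.95,0],1],
    [[0,0,0],[0,-0.95,0],1],
  ],
)

```text
time: 30.23
ee_pos: [0.5697, -0.2552, 0.2512]
tcp_rot: [-0.368, 0.366, -0.604, 0.605]
force: [-0.6, -0.2, -1.3]
gripper_width: 0.0138
```

```bash
python3 - <<'E'
from h import *
s,e,r=st();print(s["joints"].round(3),e,s["gripper_width"])
go([.575,-.2535,.10],down(-1.468))
E
```

```text
[-0.441  0.385  1.414  0.002  1.339  0.038] [ 0.5696861  -0.25523655  0.2512105 ] 0.013750481650580104
shift [-0.012  0.504  0.011] turn [-0.005 -0.741 -0.001]
```

arm_command(
  moves=[
    [[0,0,0],[0,-0.15,0],1],
    [[0,0,0],[0,-0.3,0],1],
    [[0,0,0],[0,-0.45,0],1],
    [[0,0.1,0.01],[0,-0.6,0],1],
    [[-0.01,0.2,0.01],[0,-0.74,0],1],
    [[-0.012,0.3,0.01],[0,-0.74,0],1],
    [[-0.012,0.45,0.011],[0,-0.74,0],1],
    [[-0.012,0.5,0.011],[0,-0.74,0],1],
  ],
)

```text
time: 30.9
ee_pos: [0.5723, -0.2527, 0.0966]
tcp_rot: [0.525, -0.524, 0.476, -0.473]
force: [0.2, -0.5, -2.1]
gripper_width: 0.0135
```

```bash
python3 - <<'E'
from h import *
s,e,r=st();print(e,s["gripper_width"],s["force"])
go([.575,-.2535,.042],down(-1.468))
im=snap("scene");cv2.imwrite('pics/s8.png',cv2.resize(im[180:400,100:420],None,fx=2.3,fy=2.3))
E
```

```text
[ 0.57231205 -0.25266704  0.09661164] 0.013524501858262388 [ 0.15255552 -0.4749671  -2.12948073]
shift [0.004 0.182 0.009] turn [ 0.003 -0.003 -0.004]
```

View pics/s8.png

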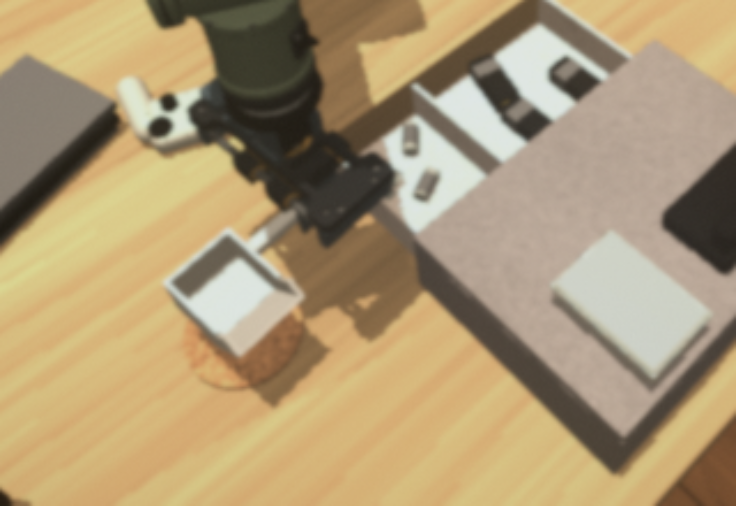

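The scoop is empty and sits above the coaster. I'll lower it gently.

arm_command(
  moves=[
    [[0.004,0.06,0.009],[0,0,0],1],
    [[0.004,0.11,0.009],[0,0,0],1],
    [[0.004,0.15,0.009],[0,0,0],1],
    [[0.004,0.17,0.009],[0,0,0],1],
    [[0.004,0.18,0.009],[0,0,0],1],
    [[0.004,0.185,0.009],[0,0,0],1],
    [[0.004,0.185,0.009],[0,0,0],1],
    [[0.004,0.185,0.009],[0,0,0],1],
  ],
)

```text
time: 31.62
ee_pos: [0.5785, -0.2555, 0.0471]
tcp_rot: [0.526, -0.524, 0.471, -0.476]
force: [0.4, -0.3, -1.3]
gripper_width: 0.0139
```

arm_command(
  moves=[
    [[0,0.005,0],[0,0,0],1],
    [[0,0.01,0],[0,0,0],1],
    [[0,0.013,0],[0,0,0],1],
    [[0,0.013,0],[0,0,0],1],
  ],
)

```text
time: 31.95
ee_pos: [0.5778, -0.2553, 0.0422]
tcp_rot: [0.526, -0.525, 0.472, -0.475]
force: [0.4, 0.4, -2.2]
gripper_width: 0.0135
```

arm_command(
  moves=[
    [[0,0.004,0],[0,0,0],1],
    [[0,0.007,0],[0,0,0],1],
    [[0,0.007,0],[0,0,0],1],
    [[0,0.007,0],[0,0,0],1],
  ],
)

```text
time: 32.28
ee_pos: [0.5781, -0.2553, 0.0402]
tcp_rot: [0.526, -0.524, 0.472, -0.475]
force: [-0.7, -0.3, -0.6]
gripper_width: 0.0135
```

Contact is beginning (z matches the original grip height). I'll release gently and rise.

arm_command(
  moves=[
    [[0,0.003,0],[0,0,0],1],
    [[0,0.003,0],[0,0,0],0.4],
    [[0,0.003,0],[0,0,0],0.1],
    [[0,0.003,0],[0,0,0],-0.1],
    [[0,0.003,0],[0,0,0],-0.3],
    [[0,0.003,0],[0,0,0],-0.3],
    [[0,0,0],[0,0,0],-0.3],
    [[0,0,0],[0,0,0],-0.3],
  ],
)

```text
time: 32.95
ee_pos: [0.5781, -0.2554, 0.0403]
tcp_rot: [0.526, -0.524, 0.472, -0.475]
force: [-0.1, 0.8, 1.0]
gripper_width: 0.0572
```

arm_command(
  moves=[
    [[0,-0.1,0],[0,0,0],-0.3],
    [[0,-0.25,0],[0,0,0],-0.3],
    [[0,-0.45,0],[0,0,0],-0.3],
    [[-0.3,-0.6,0.3],[0,-0.5,0],1],
    [[-0.5,-0.6,0.4],[0,-0.9,0],1],
    [[-0.6,-0.6,0.4],[0,-0.9,0],1],
    [[-0.6,-0.6,0.4],[0,-0.9,0],1],
    [[-0.6,-0.6,0.4],[0,-0.9,0],1],
  ],
)

```text
time: 33.62
ee_pos: [0.6706, -0.0798, 0.2162]
tcp_rot: [0.646, -0.646, 0.285, -0.289]
force: [0.5, -0.5, -0.2]
gripper_width: 0.0286
```

```bash
python3 - <<'E'
from h import *
s,e,r=st();print(s["joints"].round(3),e,s["gripper_width"],s["force"])
go([.42,-.035,.2],down(Y))
im=snap("top");cv2.imwrite('pics/t9.png',cv2.resize(im[100:300,260:520],None,fx=3,fy=3,interpolation=cv2.INTER_CUBIC))
E
```

```text
[-1.350e-01  4.860e-01  1.338e+00 -1.000e-03  1.313e+00 -8.690e-01] [ 0.67063701 -0.07978891  0.2162424 ] 0.028565567957769263 [ 0.49110393 -0.53960266 -0.16162336]
shift [-0.671  0.05  -0.521] turn [-0.    -1.094  0.007]
```

View pics/t9.png

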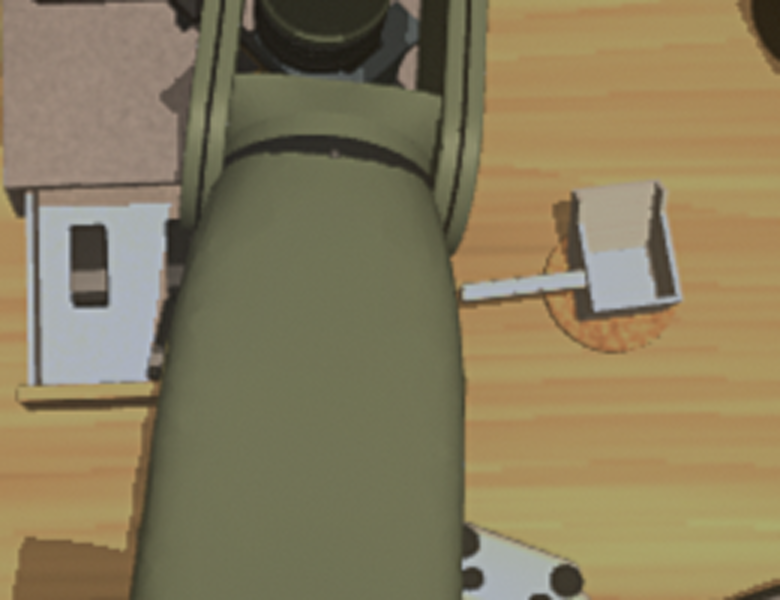

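The scoop stands on the coaster. Next I'll move in front of the drawer.

arm_command(
  moves=[
    [[-0.67,0,-0.52],[0,-1,0],1],
    [[-0.67,0,-0.52],[0,-1,0],1],
    [[-0.67,0,-0.52],[0,-1,0],1],
    [[-0.67,0,-0.52],[0,-1,0],1],
    [[-0.67,0,-0.52],[0,-1,0],1],
    [[-0.67,0,-0.52],[0,-1,0],1],
    [[-0.67,0,-0.52],[0,-1,0],1],
    [[-0.67,0,-0.52],[0,-1,0],1],
  ],
)

```text
time: 34.33
ee_pos: [0.4173, -0.0349, 0.2145]
tcp_rot: [-0.706, 0.707, -0.018, 0.022]
force: [-0.5, 0.9, 0.4]
gripper_width: 0.0006
```

```bash
python3 - <<'E'
from h import *
s,e,r=st();print(s["joints"].round(3),e,s["gripper_width"])
go([.44,-.035,.05],down(Y))
im=snap("top");cv2.imwrite('pics/t10.png',cv2.resize(im[120:270,250:510],None,fx=3,fy=3,interpolation=cv2.INTER_CUBIC))
E
```

```text
[-1.100e-01  8.200e-02  1.919e+00 -1.000e-03  1.135e+00 -1.623e+00] [ 0.41734555 -0.03488593  0.21452741] 0.0005577009648931401
shift [0.073 0.549 0.005] turn [ 0.002 -0.101  0.006]
```

View pics/t10.png

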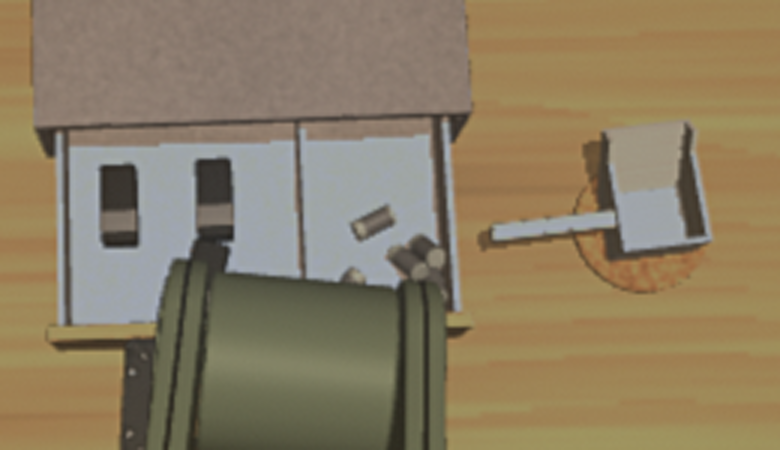

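arm_command(
  moves=[
    [[0.0,0.2,0],[0,-0.1,0],1],
    [[0.0,0.35,0],[0,-0.1,0],1],
    [[0.0,0.45,0],[0,-0.1,0],1],
    [[0.0,0.55,0.005],[0,-0.1,0],1],
    [[0.04,0.55,0.005],[0,-0.1,0],1],
    [[0.07,0.55,0.005],[0,-0.1,0],1],
    [[0.07,0.55,0.005],[0,-0.1,0],1],
  ],
)

```text
time: 34.97
ee_pos: [0.4463, -0.0358, 0.0494]
tcp_rot: [-0.706, 0.708, 0.01, -0.004]
force: [0.3, -0.5, 0.3]
gripper_width: 0.0004
```

```bash
python3 - <<'E'
from h import *
go([.622,-.0305,.05],down(Y))
E
```

```text
shift [0.586 0.003 0.006] turn [ 0.003 -0.003  0.011]
```

arm_command(
  moves=[
    [[0.04,0,0],[0,0,0],1],
    [[0.08,0,0],[0,0,0],1],
    [[0.12,0,0],[0,0,0],1],
    [[0.16,0,0],[0,0,0],1],
    [[0.2,0,0],[0,0,0],1],
    [[0.24,0,0],[0,0,0],1],
    [[0.28,0,0],[0,0,0],1],
    [[0.32,0,0],[0,0,0],1],
  ],
)

```text
time: 35.63
ee_pos: [0.5362, -0.0336, 0.0508]
tcp_rot: [-0.706, 0.708, 0.007, -0.007]
force: [-8.0, -3.0, 2.9]
gripper_width: 0.0006
```

arm_command(
  moves=[
    [[0.04,0,0],[0,0,0],1],
    [[0.08,0,0],[0,0,0],1],
    [[0.12,0,0],[0,0,0],1],
    [[0.15,0,0],[0,0,0],1],
    [[0.18,0,0],[0,0,0],1],
    [[0.21,0,0],[0,0,0],1],
    [[0.23,0,0],[0,0,0],1],
    [[0.23,0,0],[0,0,0],1],
  ],
)

```text
time: 36.3
ee_pos: [0.6063, -0.0323, 0.0508]
tcp_rot: [-0.706, 0.708, 0.008, -0.007]
force: [-5.0, -2.1, 0.8]
gripper_width: 0.0005
```

arm_command(
  moves=[
    [[0.02,0,0],[0,0,0],1],
    [[0.04,0,0],[0,0,0],1],
    [[0.055,0,0],[0,0,0],1],
    [[0.06,0,0],[0,0,0],1],
    [[0.06,0,0],[0,0,0],1],
  ],
)

```text
time: 36.72
ee_pos: [0.6231, -0.032, 0.0508]
tcp_rot: [-0.706, 0.708, 0.007, -0.007]
force: [-6.0, -1.4, 0.0]
gripper_width: 0.0006
```

arm_command(
  moves=[
    [[0.01,0,0],[0,0,0],1],
    [[0.018,0,0],[0,0,0],1],
    [[0.025,0,0],[0,0,0],1],
    [[0.025,0,0],[0,0,0],1],
  ],
)

```text
time: 37.05
ee_pos: [0.6254, -0.0319, 0.0509]
tcp_rot: [-0.706, 0.708, 0.003, -0.011]
force: [-18.2, -1.9, 10.0]
gripper_width: 0.0005
```

The drawer is at the stop, at the same x as the opening press. I'll let go.

arm_command(
  moves=[
    [[-0.03,0,0],[0,0,0],1],
    [[-0.06,0,0],[0,0,0],1],
    [[-0.15,0,0],[0,0,0],1],
    [[-0.3,0,0],[0,0,0],1],
    [[-0.45,0,0],[0,0,0],1],
    [[-0.6,0,0],[0,0,0],1],
    [[-0.7,-0.2,0],[0,0,0],1],
    [[-0.7,-0.5,0],[0,0,0],1],
  ],
)

```text
time: 37.72
ee_pos: [0.4263, -0.0348, 0.1241]
tcp_rot: [-0.707, 0.707, 0.006, -0.009]
force: [1.9, 0.9, 0.5]
gripper_width: 0.0005
```

arm_command(
  moves=[
    [[0,-0.4,0.5],[0,0,0],1],
    [[0,-0.4,0.5],[0,0,0],1],
    [[0,-0.4,0.8],[0,0,0],1],
    [[0,-0.4,0.8],[0,0,0],1],
    [[0,-0.4,0.8],[0,0,0],1],
    [[0,-0.4,0.8],[0,0,0],1],
    [[0,-0.4,0.8],[0,0,0],1],
    [[0,-0.4,0.8],[0,0,0],1],
  ],
)

```text
time: 38.38
ee_pos: [0.4291, 0.2096, 0.2483]
tcp_rot: [0.708, -0.706, -0.014, 0.004]
force: [-0.1, 1.0, 0.4]
gripper_width: 0.0003
```

```bash
python3 - <<'E'
from h import *
im=snap("top");cv2.imwrite('pics/t11.png',cv2.resize(im[130:270,250:510],None,fx=3,fy=3,interpolation=cv2.INTER_CUBIC))
m=env.silhouettes("top","cabinet")[0]["mask"]; i=[.655,-.031,.0226]
for v in(.0,.004,.008): print(v,fit(["top"],[m],[box(0,.25,-.17,.17,0,.09),box(-.024-v,-.012-v,-.164,.164,.02,.07)],i))
im0=cv2.imread("pics/top0.png"); print("diff panel", cv2.absdiff(im,im0)[145:190,262:410].mean(), cv2.absdiff(im,im0)[150:182,262:410].max())
s,e,r=st();print(e,s["force"])
d=env.silhouettes("top","remote")[0]; print(rect("top",d["mask"],.01)[0]); d=env.silhouettes("top","gamepad")[0]; print(rect("top",d["mask"],.03)[0])
E
```

```text
0.0 (array([ 0.65567756, -0.03122873,  0.01947306]), np.float64(0.03309217976992311))
0.004 (array([ 0.65771794, -0.03131859,  0.02073723]), np.float64(0.029676044584848304))
0.008 (array([ 0.66058046, -0.03140847,  0.02329435]), np.float64(0.03626244262979079))
diff panel 11.505405405405405 110
[0.42767536 0.20551203 0.24583585] [ 0.75003853  0.36488083 -0.42787004]
[0.36596179 0.36947513]
[ 0.33086102 -0.23617924]
```

View pics/t11.png

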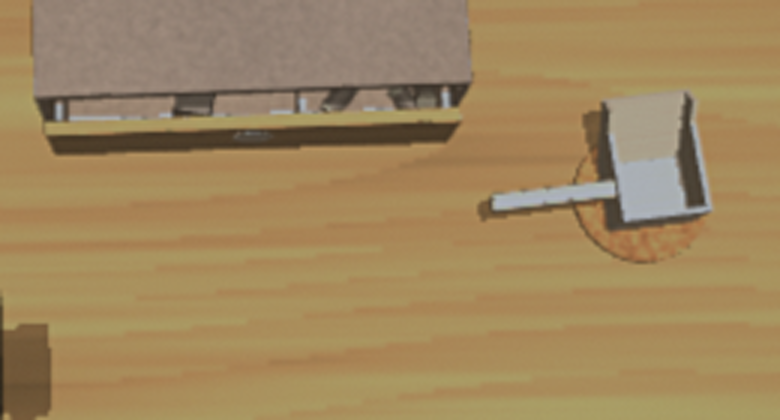

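The drawer appears shut. I'll compare the panel's edge profile numerically with the starting picture, after letting a second pass and moving the arm away.

arm_command(
  moves=[
    [[0,-0.1,0.3],[0,0,0],1],
    [[0,-0.1,0.3],[0,0,0],1],
    [[0,-0.1,0.3],[0,0,0],1],
    [[0,-0.1,0.3],[0,0,0],1],
    [[0,-0.1,0.3],[0,0,0],1],
    [[0,-0.1,0.3],[0,0,0],1],
    [[0,-0.1,0.3],[0,0,0],1],
    [[0,-0.1,0.3],[0,0,0],1],
  ],
)

```text
time: 39.25
ee_pos: [0.425, 0.2935, 0.2742]
tcp_rot: [-0.706, 0.708, 0.008, -0.006]
force: [0.0, -0.2, 0.2]
gripper_width: 0.0006
```

```bash
python3 - <<'E'
from h import *
im=snap("top"); im0=cv2.imread("pics/top0.png")
for c0,c1 in((275,305),(310,345),(355,395)):
    for n,(r0,r1) in dict(cabedge=(156,166),panel=(168,184)).items():
        T=cv2.resize(cv2.cvtColor(im0,6)[r0:r1,c0:c1],None,fx=1,fy=10,interpolation=cv2.INTER_CUBIC)
        I=cv2.resize(cv2.cvtColor(im,6)[r0-4:r1+4,c0:c1],None,fx=1,fy=10,interpolation=cv2.INTER_CUBIC)
        m=cv2.matchTemplate(I,T,cv2.TM_CCOEFF_NORMED); print(n,c0,"shift px",(m.argmax()-40)/10,m.max().round(3))
obj=np.array([[.028,-.035,.051],[.028,.035,.051],[-.071,-.035,.051],[-.071,.035,.051],[0,-.135,.049]])
px=np.array([[624,221],[711,210],[603,103],[688,92],[492,203]])/3+[250,130]
def f(x):
    c,s=np.cos(x[2]),np.sin(x[2]);P=np.c_[x[0]+c*obj[:,0]-s*obj[:,1],x[1]+s*obj[:,0]+c*obj[:,1],obj[:,2]]
    return (proj("top",P)-px).ravel()
q=least_squares(f,[.585,-.35,3.2]);print("scoop",q.x,np.abs(q.fun).max())
packs(); print(st()[0]["qvel"].round(3))
E
```

```text
cabedge 275 shift px 0.0 0.999
panel 275 shift px 0.0 0.995
cabedge 310 shift px 0.2 0.66
panel 310 shift px 0.2 0.967
cabedge 355 shift px 0.4 0.526
panel 355 shift px 0.0 0.994
scoop [ 0.58730092 -0.35438393  3.24895774] 0.5888388484923723
pack [315. 166.] 0.44 rect [0.667 0.016] [30. 15.] 1.55 fit [0.6618 0.0206 1.6033] err 4.05
[ 0.009  0.003 -0.006  0.001 -0.001  0.001]
```

```bash
python3 -c "
from rig import env
print(env.sign_off())"
```

```text
the job is handed in; nothing more can be done
None
```

The job is done and handed in at about 39 s of the 200 s allowed; sign-off gives no verdict. I pressed the drawer open and laid all three packs in the wide tray. I then tipped the six cells into the narrow tray, stood the scoop back on the coaster, and pushed the drawer home until it latched.

**Last checks**
- **Drawer:** More than 1 s after I let go, the panel edge matches the starting picture (shift 0 to 0.2 px, under 1 mm), so it is latched and staying shut.
- **Batteries:** The picture after pouring shows all six cells in the narrow tray and three packs in the wide tray. Later views before closing were partly blocked by the arm. With the drawer shut I could only glimpse a few of them, so their places now rest on those earlier views.
- **Scoop:** It measured about 2 mm from my estimate of the coaster's centre, and looks level and upright in the picture.
- **Bystanders:** The gamepad is within 2 mm of where it started. The remote's centre read 14 mm off along its length; its other axis was unchanged, and the arm was partly over it. I think that is partial hiding, since the robot did not go near it.

**Disagreement:** A generic outline fit of the cabinet slightly preferred the drawer about 4 mm out. Its error differed by only 0.003, so I trusted the edge match. Pouring also nudged one pack askew, but it stayed inside its tray.

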